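# Sort the pegs and present the peg bowl

## Task

Sort the two clothes pegs left lying on the balcony shelf: the whole one goes into the turntable's peg bowl (the open bowl with a peg clipped on its rim), the snapped one into the rectangular discard tub. Then turn the turntable until the peg bowl faces straight to the front edge of the shelf, where the robot stands, and finish still holding on to the turntable by its handle, so that it stays still while I take pegs. Leave everything else where it stands.

Things in the scene. Friction and masses are not known exactly. Their poses are not given: they have to be found in the camera images.
- peg_whole: whole pale pink plastic clothes peg lying on its side: 84 mm long, 12 mm thick (its height as it lies), mass about 12 g. Origin: underside, in the middle of its length. Own x runs along the peg, jaws at +x, its two finger legs at -x (spread to 35 mm overall at the end). Own y is across the jaws: the parallel jaw part, from x = -12 to +42 mm, is 16 mm across and is the place to pinch
- peg_snapped: snapped pale pink clothes peg lying on its side: both finger legs broken off (one at the spring, the other to a short stub), 62 mm long, 12 mm thick, mass about 10 g. Origin: underside; own x runs along it, jaw tips at x = +42 mm, broken end at x = -20 mm; own y is across the jaws, 16 mm wide from x = -12 to +42 mm
- turntable_foot: fixed round foot of the turntable (lazy Susan). Origin: on the shelf, on the turning axis. Its x and y are those of the world: the front is -x, the shelf's front edge where the robot stands. On it turns a wooden deck 330 mm across, top 34 mm above the shelf, with four white ceramic bowls 116 mm across, centres 100 mm from the axis, a quarter turn apart, rims 89 mm above the shelf
- peg_bowl (a point): centre of the inner floor of the peg bowl, 39 mm above the shelf; it turns with the deck. The bowl is open, 108 mm across inside, 50 mm deep. A peg stands clipped on its rim at the point farthest from the turning axis, reaching 140 mm above the shelf and up to 18 mm inwards and outwards of the rim
- bead_bowl (a point): centre of the inner floor of the bowl straight across the axis from the peg bowl, same size, open and full of clay beads; it turns with the deck. The two bowls in between have lids with knobs reaching 119 mm above the shelf
- turntable: the turning part: deck, four bowls, steel post and handle. Origin: on the shelf, on the turning axis. Its own -x points to the peg bowl, so its yaw about z is 0 when the peg bowl faces straight to the front (world -x) and grows anticlockwise seen from above. Turns without stops either way, light friction (about 0.03 N m), and stays where it is left
- handle (a point): centre of the wooden cross-bar handle on the turntable's post (14 mm thick), on the turning axis, 152 mm above the shelf. The bar turns with the deck: 70 mm long along the turntable's own y, 14 mm thick along its own x (the way to pinch it), 24 mm high
- tub: fixed grey open-topped rectangular discard tub, 140 mm along its own x, 110 mm along its own y, 55 mm tall, walls and floor 4 mm thick. Origin: centre of its underside
- pole_cap: steel laundry-pole end cap, 38 mm across, 43 mm tall, standing. Origin: centre of its underside. Bystander
- funnel: small aluminium funnel standing on its 70 mm wide mouth, spout up, 64 mm tall. Origin: centre of its underside. Bystander
- lidded_pot: lidded blue-and-white ceramic pot, 100 mm across, 100 mm tall to its knob. Origin: centre of its underside. Bystander
- plant_pot: terracotta plant pot with soil, 94 mm across, 82 mm tall. Origin: centre of its underside. Bystander
- hose_joiner: grey plastic hose joiner standing upright, 34 mm across, 46 mm tall. Origin: centre of its underside. Bystander
- spray_bottle: white plastic spray bottle, 68 mm across, 185 mm tall. Origin: centre of its underside. Bystander
Not all that is in view belongs to the job. What is shaped like the peg_whole but turquoise is not meant.

How it is judged:
By the outcome, as a careful person would: the job done as asked, in the order asked, and still so for the second after the job is handed in, while the arm keeps its last pose, push and grip.
It also fails if it takes over 72 s, if anything falls off the work surface, if the arm or the gripper's body presses on something with over 40 N, if the wrist force passes 120 N, or if a joint passes its speed limit or range.

## Robot

A 7-joint arm with a two-finger parallel gripper is mounted at the origin on the work surface. World frame = base frame: x ahead of the robot, y to its left, z up, the work surface at z = 0. Lengths are in m, angles in degrees, forces in N, time in s.
With the tool pointing down it reaches from about 0.425 to 0.875 m from the base axis. Payload 4.7 kg.
Tool frame: the origin (TCP) lies on the centre line of the jaws, within the pads' length; the fingertips stand ahead of it and the grasp point (between the pads) lies 2 mm behind it (env.tip_reach is the x of the fingertips in the tool frame, in m); x points along the fingers, z is the direction in which the jaws open and shut, and the axes are right-handed (so a half turn about x gives the same grasp; the last joint's range is limited). The gripper opens to 87 mm and grips with 3 to 60 N. Pads are 19 mm wide; open, the fingers measure 117 mm over their backs; the gripper's body (75 mm by 190 mm) begins 51 mm behind the grasp point.
Start: joints at [-71.843, 18.392, -4.016, 83.108, 1.295, 78.541, -3.26], TCP at [0.194, 0.62, 0.24] pointing down, gripper open.
Joint ranges: [-163.93, 163.93], [-17.29, 119.83], [-79.2, 71.16], [3.27, 140.29], [-89.18, 269.18], [5.43, 117.66], [-154.24, 154.24]. Speed limits (degrees/s): [147.25, 147.25, 180, 180, 180, 180, 180].

## Interface

Orientations are given as [roll, pitch, yaw] about the fixed x, y, z axes, in that order (R = Rz(yaw) Ry(pitch) Rx(roll)).
In Python, from cell import telemetry, optics, env, models gives the robot as it stands.
- The arm moves only by the shell command python3 -m pendant 'ROWS' [FORCE]. ROWS is JSON, a list of rows, each a list of 3 entries, a list of its own where there are three numbers: the finger opening in mm, from 0 to 87, then the shift along the tool's x, y, z in mm, then the turn, a rotation vector about the tool's x, y, z in rad. A call has 1 to 10 rows; each row is the pose to reach, as a shift and turn from the pose commanded when the call began, along the tool's axes at that moment; what a row does not reach only later rows make up. A row lasts 1/12 s, in which the tool goes at most 41.7 mm and 7.16 degrees, less where a joint would pass 70% of its speed; a pose out of reach is approached as far as the arm can. A call with a gripper value outside its range is refused whole. The fingers move at their own pace and stop on an object; FORCE is the grip in N (left out, the last holds). Time passes only in rows, so rows that repeat a pose let the fingers close. It gives the time, the measured TCP pose, the force and the opening at its end, in the units of the state.
- telemetry.get_obs(): the state, without advancing time (a new reading comes with each control period).
- optics.read_camera(name): name is "side" or "top" or "wrist"; returns a dict with "image" (400x640x3 uint8, blue, green, red), "range_z" (400x640 float32, m along the optical axis (not along the pixel's ray), 0 where there is no reading), "fx", "fy", "cx", "cy" (pixels), "cam_to_world" (4x4, takes a point from camera to world coordinates). Camera axes: x right, y up, looking along -z (the intrinsics and any distortion apply to the point x, -y, -z); pixel columns grow to the right and rows downward; lengths in m; the calibration is good to about 2 mm. A picture is of the moment at which its call begins.
- env.sign_off(): hands the job in, once; it reports no verdict.
Trained networks look in the newest picture that a camera, given by its name, has taken for a name from the list of things; names that differ only in an ending like _2 or _b are one class to them, and where a whole thing is asked for, a point or a joint stands for the part that bears it (a point fixed in the world has none). Each returns a list of dicts, best first, with "confidence" (0 to 1); they miss things now and then, are a little off and sometimes report something else, mostly with a low value. They report only what shows in the picture. A call takes as long as a camera call. They do not tell look-alikes from the thing itself.
- models.masks_of(camera, label): "pixels" (400x640 bool, what is visible of it) and "extent" ([left, top, right, bottom] as shares, 0 to 1, of the picture: columns of its width, rows of its height, round what is visible of it).
- models.landmark_of(camera, label): "centre" ([row, column] as shares, 0 to 1, of the picture: columns of its width, rows of its height: a listed point, or the origin of a listed thing).
The state is a dict: "time_s": time; "qpos": joint angles; "joint_velocities": joint speeds; "effort": joint torques, N m; "tool_pos": TCP position; "tool_rot": TCP orientation; "force": force on the tool from outside, world axes, zero at the start; "wrist_torque": the same for the moment, N m; "grip_width": finger opening in m.
Only numpy, scipy, OpenCV 4.12 (cv2) and the standard library are available. Lean on these libraries where they do the work, as an engineer would, in place of code of your own. Each camera call takes 0.05 s, during which the arm holds its last target.

## Working session

There is one attempt and no reset: what is moved stays moved. The work goes in short steps, Python scripts to look and compute and a shell command to move; the robot and the scene stay as the last step left them, time stands still between calls to the robot, and variables do not carry over. Pictures are saved under pics/ and viewed, and the job is handed in when it is done.

```bash
mkdir -p pics; ls; cat > h.py <<'E'
import numpy as np, cv2
from cell import telemetry, optics, env, models
from scipy.spatial.transform import Rotation as R
def shot(n,fn=None):
    c=optics.read_camera(n)
    if fn: cv2.imwrite('pics/'+fn,c['image'])
    return c
def px2w(c,u,v,d=None):
    d=c['range_z'][int(v),int(u)] if d is None else d
    p=np.array([(u-c['cx'])/c['fx']*d,-(v-c['cy'])/c['fy']*d,-d,1])
    return (c['cam_to_world']@p)[:3]
def cloud(c):
    d=c['range_z'];v,u=np.mgrid[:d.shape[0],:d.shape[1]]
    P=np.stack([(u-c['cx'])/c['fx']*d,-(v-c['cy'])/c['fy']*d,-d,np.ones_like(d)],-1)
    return (P@c['cam_to_world'].T)[...,:3]
def pxz(c,u,v,z):
    T=c['cam_to_world'];r=T[:3,:3]@np.array([(u-c['cx'])/c['fx'],-(v-c['cy'])/c['fy'],-1]);o=T[:3,3]
    return o+r*(z-o[2])/r[2]
E
python3 - <<'E'
from h import *
print(telemetry.get_obs(),env.tip_reach)
for n in ['top','side','wrist']:
    c=shot(n,n+'0.png');print(n,c['fx'],c['cx'],c['cy'],c['cam_to_world'].round(3).tolist(),[k for k in c])
    if n!='wrist':
        for l in ['peg_whole','peg_snapped','turntable','peg_bowl','bead_bowl','handle','tub','turntable_foot']:
            print(l,[( (np.array(m['centre'])*[400,640]).round(),round(m['confidence'],2)) for m in models.landmark_of(n,l)])
E
```

```text
pics
{'time_s': 0.0, 'qpos': array([-71.84353916,  18.43999642,  -4.01570039,  83.17599475,
         1.29305363,  78.5409062 ,  -3.26162096]), 'joint_velocities': array([ 0.06173891,  0.00274747, -0.03819335, -0.07071183, -0.0298284 ,
        0.01868135, -0.07935873]), 'effort': array([ 4.11750925e-04, -4.91276872e+01, -4.03775359e-01, -3.12528992e+01,
       -6.39540888e-02,  4.35813633e-02,  1.71979000e-04]), 'tool_pos': array([0.19369571, 0.6199114 , 0.23844131]), 'tool_rot': array([-178.02186868,   89.88817403, -105.37040484]), 'force': array([ 0.21729226,  0.52421506, -0.8315088 ]), 'wrist_torque': array([-0.04115081,  0.00142227,  0.02178024]), 'grip_width': 0.08711556635152796} 0.017
top 434.48291389066577 316.14713673941395 200.3740965679899 [[0.027, 0.981, -0.193, 0.3], [-1.0, 0.025, -0.012, 0.031], [-0.006, 0.194, 0.981, 1.335], [0.0, 0.0, 0.0, 1.0]] ['image', 'range_z', 'fx', 'fy', 'cx', 'cy', 'cam_to_world']
peg_whole [(array([232., 470.]), 0.65), (array([262., 492.]), 0.48), (array([263., 456.]), 0.46)]
peg_snapped [(array([246., 424.]), 0.41)]
turntable [(array([204., 3
[... 388 characters left out ...]
['image', 'range_z', 'fx', 'fy', 'cx', 'cy', 'cam_to_world']
peg_whole [(array([367., 318.]), 0.74), (array([336., 346.]), 0.72), (array([328., 301.]), 0.62), (array([148., 273.]), 0.25)]
peg_snapped []
turntable [(array([224., 328.]), 0.83)]
peg_bowl [(array([207., 361.]), 0.82)]
bead_bowl [(array([220., 300.]), 0.68), (array([191., 333.]), 0.59)]
handle [(array([188., 329.]), 0.82)]
tub [(array([170., 294.]), 0.6)]
turntable_foot [(array([224., 330.]), 0.74)]
wrist 320.4336677515761 312.923903182702 196.8959029270015 [[0.298, -0.924, -0.239, 0.128], [0.955, 0.288, 0.074, 0.641], [0.001, -0.25, 0.968, 0.385], [0.0, 0.0, 0.0, 1.0]] ['image', 'range_z', 'fx', 'fy', 'cx', 'cy', 'cam_to_world']
```

View pics/top0.png

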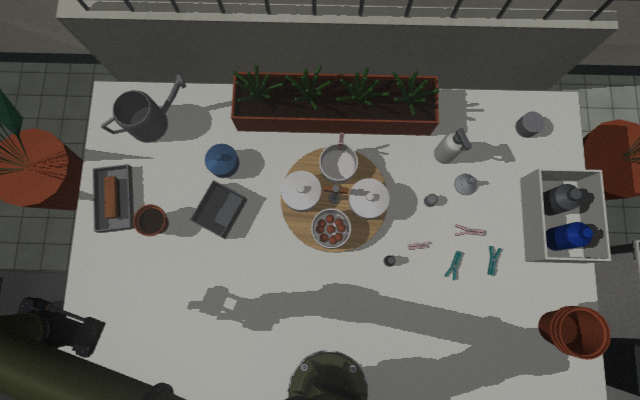

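View pics/side0.png

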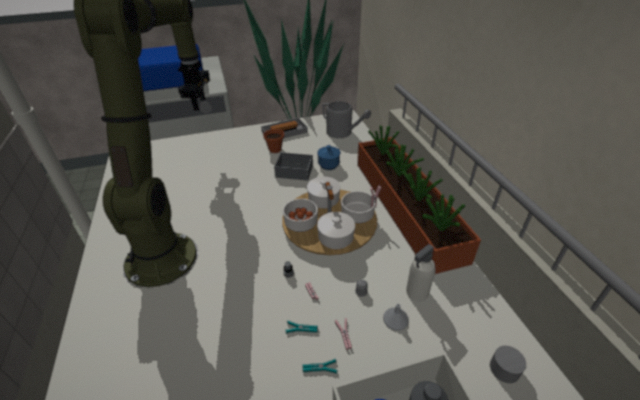

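View pics/wrist0.png

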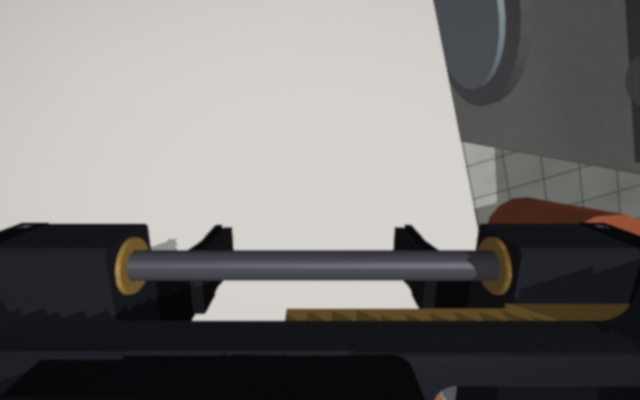

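```bash
python3 - <<'E'
import cv2
a=cv2.imread('pics/top0.png');b=cv2.imread('pics/side0.png')
cv2.imwrite('pics/ctop.png',cv2.resize(a[190:300,390:540],(800,587),interpolation=cv2.INTER_CUBIC))
cv2.imwrite('pics/cside.png',cv2.resize(b[290:390,250:390],(800,571),interpolation=cv2.INTER_CUBIC))
E
```

```text
(no output)
```

View pics/ctop.png

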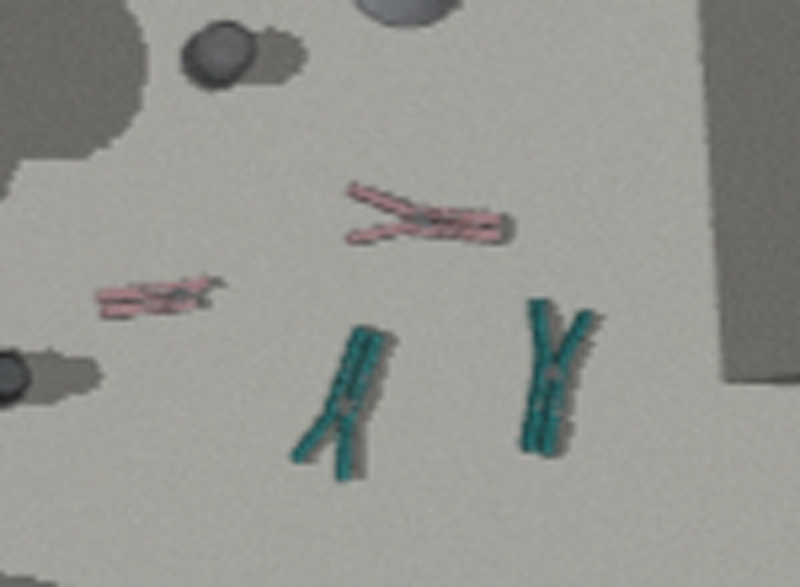

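View pics/cside.png

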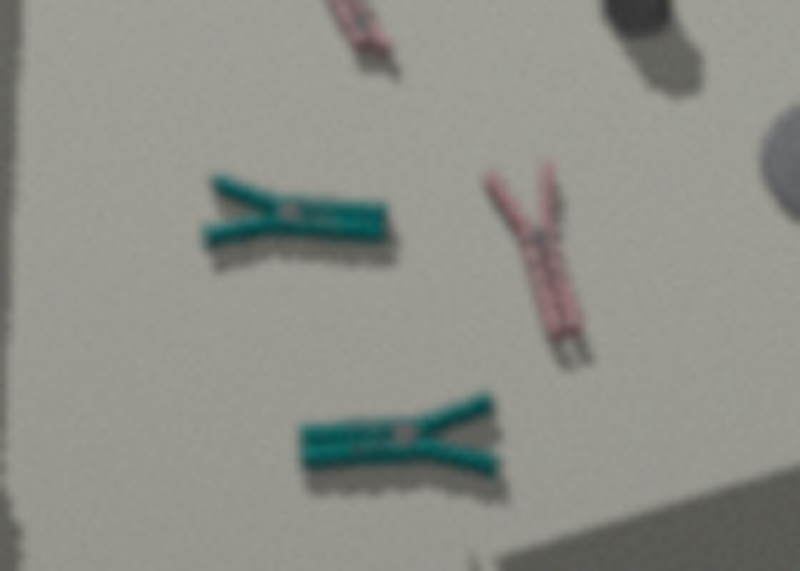

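Top picture: the pink whole peg is at (470,230), with two legs spread to the left and jaws at the right. The pink snapped one is at (419,246), with its broken end at the right. The turquoise look-alikes, which are not meant, are at (455,265) and (494,260). The peg bowl is at (339,163) on the far side with its clipped peg at (341,140). The bead bowl is at the front, and the tub is at (219,209).

Next I'll measure.

```bash
python3 - <<'E'
from h import *
for n in ['top','side']:
    c=shot(n);P=cloud(c);im=c['image'].astype(int)
    pink=(im[...,2]-im[...,1]>18)&(abs(im[...,0]-im[...,1])<25)&(P[...,2]<0.03)&(P[...,0]>0.25)
    # exclude orange
    k,lab,st,ce=cv2.connectedComponentsWithStats(cv2.dilate(pink.astype('uint8'),np.ones((3,3))))
    for i in range(1,k):
        if st[i,4]<60 or st[i,4]>900: continue
        v,u=np.where((lab==i)&pink)
        if len(u)<20: continue
        W=np.array([pxz(c,a,b,0.011) for a,b in zip(u,v)])[:,:2]
        m=W.mean(0);w,V=np.linalg.eigh(np.cov(W.T));a=V[:,1];t=(W-m)@a;s=(W-m)@V[:,0]
        print(n,ce[i].round(),len(u),'mean',m.round(4),'ang',np.degrees(np.arctan2(a[1],a[0])).round(1),'t',t.min().round(4),t.max().round(4),'ends',(m+a*t.min()).round(4),(m+a*t.max()).round(4),'wid',[np.ptp(s[abs(t-q)<0.008]).round(4) for q in np.linspace(t.min()+.008,t.max()-.008,5)])
    for l,z in [('turntable_foot',0),('peg_bowl',.039),('bead_bowl',.039),('handle',.152),('tub',0)]:
        for m in models.landmark_of(n,l)[:2]:
            r,q=np.array(m['centre'])*[400,640]; print(n,l,round(m['confidence'],2),pxz(c,q,r,z).round(4))
    # tub mask
    for m in models.masks_of(n,'tub')[:1]:
        X=P[m['pixels']&(P[...,2]>.045)&(P[...,2]<.065)]
        print('tub rim',len(X),cv2.minAreaRect(X[:,:2].astype(np.float32)))
    for l in ['pole_cap','hose_joiner','funnel','spray_bottle','lidded_pot']:
        for m in models.landmark_of(n,l)[:1]:
            r,q=np.array(m['centre'])*[400,640]; print(l,round(m['confidence'],2),pxz(c,q,r,0).round(3))
E
```

```text
top [469. 231.] 96 mean [ 0.4781 -0.4256] ang 84.2 t -0.0406 0.044 ends [ 0.474 -0.466] [ 0.4826 -0.3818] wid [np.float64(0.0142), np.float64(0.0142), np.float64(0.0138), np.float64(0.0192), np.float64(0.0285)]
top [418. 245.] 54 mean [ 0.4298 -0.2642] ang 100.6 t -0.0347 0.0259 ends [ 0.4362 -0.2983] [ 0.425  -0.2387] wid [np.float64(0.0139), np.float64(0.0143), np.float64(0.0149), np.float64(0.0148), np.float64(0.0143)]
top turntable_foot 0.77 [ 0.5629 -0.013   0.    ]
top peg_bowl 0.64 [ 0.666 -0.013  0.039]
top bead_bowl 0.76 [ 0.4657 -0.0074  0.039 ]
top handle 0.6 [ 0.5672 -0.0034  0.152 ]
top handle 0.3 [0.498  0.3039 0.152 ]
top tub 0.71 [0.5232 0.3503 0.    ]
tub rim 235 ((0.5212613344192505, 0.34125661849975586), (0.11061714589595795, 0.13853970170021057), 63.54593276977539)
pole_cap 0.52 [ 0.569 -0.299  0.   ]
hose_joiner 0.6 [ 0.369 -0.176  0.   ]
funnel 0.81 [ 0.634 -0.419  0.   ]
spray_bottle 0.6 [ 0.732 -0.367  0.   ]
lidded_pot 0.91 [0.654 0.342 0.   ]
side [275. 149.] 44 mean [0.4734 0.5146] ang -170.0 t -0.031 0.0211 ends [0.5039 0.52  ] [0.4527 0.5109] wid [np.floa
[... 867 characters left out ...]
), np.float64(0.0141), np.float64(0.0136), np.float64(0.0224), np.float64(0.0305)]
side turntable_foot 0.79 [ 0.5646 -0.0116  0.    ]
side turntable_foot 0.29 [ 0.5617 -0.0217  0.    ]
side peg_bowl 0.79 [ 0.6771 -0.0114  0.039 ]
side bead_bowl 0.72 [ 0.453 -0.01   0.039]
side handle 0.82 [ 0.5648 -0.0068  0.152 ]
side handle 0.73 [ 0.4455 -0.5218  0.152 ]
side tub 0.58 [0.5139 0.3479 0.    ]
tub rim 198 ((0.5178642868995667, 0.3400469422340393), (0.12456560134887695, 0.142964705824852), 64.04827880859375)
pole_cap 0.75 [ 0.57  -0.318  0.   ]
hose_joiner 0.69 [ 0.627 -0.426  0.   ]
funnel 0.96 [ 0.632 -0.419  0.   ]
spray_bottle 0.77 [ 0.724 -0.365  0.   ]
lidded_pot 0.85 [0.66  0.338 0.   ]
```

```bash
cat >> h.py <<'E'
def Rt(o=None):
    o=o or telemetry.get_obs(); return R.from_euler('xyz',o['tool_rot'],degrees=True).as_matrix()
def plan(pos,jaw,show=True):
    """TCP pos world, jaw = world angle (deg, mod 180) of opening axis; tool down"""
    o=telemetry.get_obs();M=Rt(o)
    az=np.degrees(np.arctan2(o['tool_pos'][1],o['tool_pos'][0]))
    cur=np.degrees(np.arctan2(M[1,2],M[0,2]))
    az2=np.degrees(np.arctan2(pos[1],pos[0]))
    print('t',round(o['time_s'],2),'tcp',o['tool_pos'].round(4),'jaw',round(cur,1),'rel',round((cur-az+180)%360-180,1),'q7',o['qpos'][6].round(1),'q',o['qpos'].round(0),'w',o['grip_width'].round(4),'F',o['force'].round(1))
    for a in (jaw,jaw+180):
        z=np.array([np.cos(np.radians(a)),np.sin(np.radians(a)),0]);x=np.array([0,0,-1.]);y=np.cross(z,x)
        T=np.stack([x,y,z],1);rv=R.from_matrix(M.T@T).as_rotvec()
        print(' jaw',a,'shift mm',(M.T@(np.array(pos)-o['tool_pos'])*1000).round(1),'rot',rv.round(3),'rel2',round((a-az2+180)%360-180,1))
E
python3 -c "
from h import *
plan([0.47,0.3,0.26],60)
plan([0.429,-0.266,0.15],10)
plan([0.4755,-0.439,0.15],-4)
print(Rt().round(3))
"
```

```text
Traceback (most recent call last):
  File "h.py", line 27, in plan
    print('t',round(o['time_s'],2),'tcp',o['tool_pos'].round(4),'jaw',round(cur,1),'rel',round((cur-az+180)%360-180,1),'q7',o['qpos'][6].round(1),'q',o['qpos'].round(0),'w',o['grip_width'].round(4),'F',o['force'].round(1))
                                                                                                                                                                             ^^^^^^^^^^^^^^^^^^^^^
AttributeError: 'float' object has no attribute 'round'
```

```bash
sed -i "s/o\['grip_width'\].round(4)/round(o['grip_width'],4)/" h.py
python3 -c "
from h import *
plan([0.47,0.3,0.26],60)
plan([0.429,-0.266,0.15],10)
plan([0.4755,-0.439,0.15],-4)
print(Rt().round(3))
"
```

```text
t 2.15 tcp [0.1938 0.6204 0.2396] jaw 72.6 rel -0.0 q7 -3.3 q [-72.  18.  -4.  83.   1.  79.  -3.] w 0.0871 F [-0.3  0.4  0. ]
 jaw 60 shift mm [ -20.4 -359.2 -223.5] rot [0.221 0.    0.   ] rel2 27.4
 jaw 240 shift mm [ -20.4 -359.2 -223.5] rot [-2.921 -0.     0.   ] rel2 -152.6
t 2.15 tcp [0.1938 0.6204 0.2396] jaw 72.6 rel -0.0 q7 -3.3 q [-72.  18.  -4.  83.   1.  79.  -3.] w 0.0871 F [-0.3  0.4  0. ]
 jaw 10 shift mm [  89.5 -488.8 -776. ] rot [ 1.093  0.    -0.   ] rel2 41.8
 jaw 190 shift mm [  89.5 -488.8 -776. ] rot [-2.048  0.     0.   ] rel2 -138.2
t 2.15 tcp [0.1938 0.6204 0.2396] jaw 72.6 rel -0.0 q7 -3.3 q [-72.  18.  -4.  83.   1.  79.  -3.] w 0.0871 F [-0.3  0.4  0. ]
 jaw -4 shift mm [  89.5 -584.8 -927.2] rot [ 1.338  0.    -0.   ] rel2 38.7
 jaw 176 shift mm [  89.5 -584.8 -927.2] rot [-1.804  0.     0.   ] rel2 -141.3
[[ 0.    -0.954  0.298]
 [ 0.     0.298  0.954]
 [-1.    -0.     0.   ]]
```

```bash
python3 -m pendant '[[87,[-30,-180,-110],[0.11,0,0]],[87,[-30,-180,-110],[0.11,0,0]],[87,[-30,-180,-110],[0.11,0,0]],[87,[-30,-180,-110],[0.11,0,0]],[87,[-30,-300,-380],[0.4,0,0]],[87,[-30,-300,-380],[0.4,0,0]],[87,[-30,-300,-380],[0.5,0,0]],[87,[-30,-300,-380],[0.6,0,0]],[87,[-30,-330,-450],[0.8,0,0]],[87,[-30,-330,-450],[0.8,0,0]]]' 20
python3 -c "
from h import *
plan([0.429,-0.266,0.15],10)
plan([0.4755,-0.439,0.15],-4)
"
```

```text
time_s: 2.98
tool_pos: [0.3484, 0.2486, 0.2676]
tool_rot: [34.3, 89.9, 60.7]
force: [0.9, -0.4, 1.0]
grip_width: 0.0869
t 2.98 tcp [0.3484 0.2486 0.2676] jaw 26.5 rel -9.0 q7 -14.6 q [-52. -10.  11. 110.   2.  80. -15.] w 0.0869 F [ 0.9 -0.4  1. ]
 jaw 10 shift mm [ 117.2 -496.6 -157.4] rot [ 0.288  0.001 -0.001] rel2 41.8
 jaw 190 shift mm [ 117.2 -496.6 -157.4] rot [-2.854e+00  1.000e-03  1.000e-03] rel2 -138.2
t 2.98 tcp [0.3484 0.2486 0.2676] jaw 26.5 rel -9.0 q7 -14.6 q [-52. -10.  11. 110.   2.  80. -15.] w 0.0869 F [ 0.9 -0.4  1. ]
 jaw -4 shift mm [ 117.1 -672.2 -192.9] rot [ 0.532  0.001 -0.001] rel2 38.7
 jaw 176 shift mm [ 117.1 -672.2 -192.9] rot [-2.61e+00  1.00e-03  1.00e-03] rel2 -141.3
```

```bash
python3 -m pendant '[[60,[0,-232,18],[0.2,0,0]],[60,[0,-232,18],[0.2,0,0]],[60,[0,-232,18],[0.2,0,0]],[60,[0,-232,18],[0.2,0,0]],[60,[0,-232,18],[0.28,0,0]],[50,[20,-500,-140],[0.28,0,0]],[45,[20,-500,-140],[0.28,0,0]],[45,[20,-500,-140],[0.28,0,0]],[45,[20,-500,-140],[0.28,0,0]],[45,[20,-500,-140],[0.28,0,0]]]'
python3 -c "
from h import *
plan([0.429,-0.266,0.15],10)
plan([0.4755,-0.439,0.15],-4)
"
```

```text
time_s: 3.82
tool_pos: [0.4513, -0.1375, 0.2551]
tool_rot: [18.6, 89.9, 29.4]
force: [1.3, 0.3, -0.9]
grip_width: 0.0454
t 3.82 tcp [ 0.4513 -0.1375  0.2551] jaw 10.8 rel 27.7 q7 20.4 q [-31.  -7.  42. 107.   5.  78.  20.] w 0.0454 F [ 1.3  0.3 -0.9]
 jaw 10 shift mm [ 105.  -122.1  -46.1] rot [ 0.014  0.001 -0.001] rel2 41.8
 jaw 190 shift mm [ 105.  -122.1  -46.1] rot [-3.128e+00  1.000e-03  2.000e-03] rel2 -138.2
t 3.82 tcp [ 0.4513 -0.1375  0.2551] jaw 10.8 rel 27.7 q7 20.4 q [-31.  -7.  42. 107.   5.  78.  20.] w 0.0454 F [ 1.3  0.3 -0.9]
 jaw -4 shift mm [ 104.9 -300.8  -32.7] rot [ 0.258  0.001 -0.001] rel2 38.7
 jaw 176 shift mm [ 104.9 -300.8  -32.7] rot [-2.884e+00  1.000e-03  2.000e-03] rel2 -141.3
```

```bash
python3 -m pendant '[[45,[60,-122,-46],[0.01,0,0]],[45,[130,-122,-46],[0.01,0,0]],[45,[150,-122,-46],[0.01,0,0]],[45,[150,-122,-46],[0.01,0,0]],[45,[150,-122,-46],[0.01,0,0]],[45,[150,-122,-46],[0.01,0,0]],[45,[150,-122,-46],[0.01,0,0]]]'
python3 -c "
from h import *
plan([0.429,-0.266,0.02],10)
shot('wrist','w1.png');shot('top','t1.png')
"
```

```text
time_s: 4.4
tool_pos: [0.4275, -0.2644, 0.1035]
tool_rot: [173.5, 89.7, -176.5]
force: [0.2, 0.5, 0.2]
grip_width: 0.0451
t 4.4 tcp [ 0.4275 -0.2644  0.1035] jaw 10.0 rel 41.8 q7 47.2 q [-20.  10.  53. 114.  -9.  60.  47.] w 0.0451 F [0.2 0.5 0.2]
 jaw 10 shift mm [83.5 -1.9  1.6] rot [ 0.    -0.005 -0.001] rel2 41.8
 jaw 190 shift mm [83.5 -1.9  1.6] rot [-3.141e+00  1.000e-03 -7.000e-03] rel2 -138.2
```

View pics/w1.png

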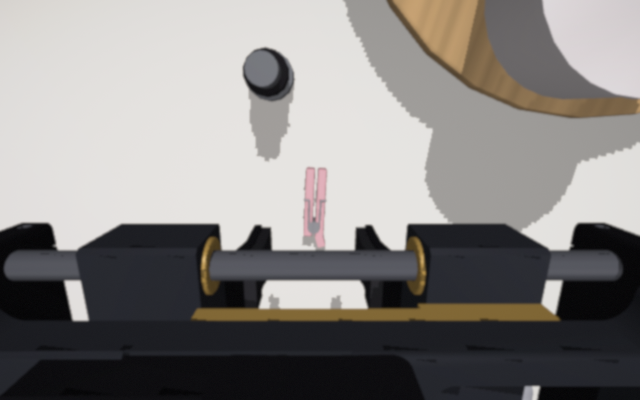

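The wrist picture shows the snapped peg at (316,205) between the fingers. It lies square to the jaws, with the intact jaw tips at the top and the broken end near (320,245).

```bash
python3 -c "
from h import *
c=shot('wrist')
for u,v in [(316,168),(316,200),(314,226),(320,248)]: print(pxz(c,u,v,.011).round(4))
"
```

```text
[ 0.4266 -0.2345  0.011 ]
[ 0.4311 -0.2592  0.011 ]
[ 0.4334 -0.2805  0.011 ]
[ 0.4416 -0.2981  0.011 ]
```

```bash
python3 -m pendant '[[45,[40,0,2],[0,0,0]],[45,[70,0,2],[0,0,0]],[45,[83,0,2],[0,0,0]],[45,[83,0,2],[0,0,0]],[45,[83,0,2],[0,0,0]],[10,[83,0,2],[0,0,0]],[0,[83,0,2],[0,0,0]],[0,[83,0,2],[0,0,0]],[0,[83,0,2],[0,0,0]],[0,[83,0,2],[0,0,0]]]' 20
python3 -c "
from h import *
plan([0.429,-0.266,0.25],10)
"
```

```text
time_s: 5.38
tool_pos: [0.4318, -0.2635, 0.0225]
tool_rot: [-6.8, 89.9, 3.4]
force: [0.5, -0.6, 0.8]
grip_width: 0.0197
t 5.38 tcp [ 0.4318 -0.2635  0.0225] jaw 10.2 rel 41.6 q7 54.7 q [-16.  19.  50. 118. -19.  51.  55.] w 0.0197 F [ 0.5 -0.6  0.8]
 jaw 10 shift mm [-227.5   -2.    -2.9] rot [0.004 0.001 0.   ] rel2 41.8
 jaw 190 shift mm [-227.5   -2.    -2.9] rot [-3.138e+00 -0.000e+00  2.000e-03] rel2 -138.2
```

```bash
python3 -m pendant '[[0,[2,0,0],[0,0,0]],[0,[2,0,0],[0,0,0]],[0,[2,0,0],[0,0,0]],[0,[2,0,0],[0,0,0]]]' 20
python3 -m pendant '[[0,[-40,0,0],[0,0,0]],[0,[-100,0,0],[0,0,0]],[0,[-160,0,0],[0,0,0]],[0,[-230,0,0],[0,0,0]],[0,[-230,0,0],[0,0,0]],[0,[-230,0,0],[0,0,0]]]' 20
python3 -c "
from h import *
plan([0.5,0.1,0.25],20)
plan([0.52,0.345,0.14],154)
shot('wrist','w2.png')
"
```

```text
time_s: 5.72
tool_pos: [0.4319, -0.2637, 0.0209]
tool_rot: [19.8, 89.9, 30.0]
force: [-2.5, 1.9, 10.0]
grip_width: 0.016
time_s: 6.22
tool_pos: [0.4324, -0.2647, 0.2544]
tool_rot: [-15.6, 89.7, -5.4]
force: [0.6, -0.7, -1.4]
grip_width: 0.0158
t 6.22 tcp [ 0.4324 -0.2647  0.2544] jaw 10.2 rel 41.6 q7 37.9 q [-27.  -2.  55. 104.   2.  77.  38.] w 0.0158 F [ 0.6 -0.7 -1.4]
 jaw 20 shift mm [  4.6 347.1 130.8] rot [-0.172  0.006  0.002] rel2 8.7
 jaw 200 shift mm [  4.6 347.1 130.8] rot [ 2.97   0.003 -0.008] rel2 -171.3
t 6.22 tcp [ 0.4324 -0.2647  0.2544] jaw 10.2 rel 41.6 q7 37.9 q [-27.  -2.  55. 104.   2.  77.  38.] w 0.0158 F [ 0.6 -0.7 -1.4]
 jaw 154 shift mm [114.6 584.9 193. ] rot [-2.511  0.     0.008] rel2 120.4
 jaw 334 shift mm [114.6 584.9 193. ] rot [ 0.631  0.006 -0.   ] rel2 -59.6
```

View pics/w2.png

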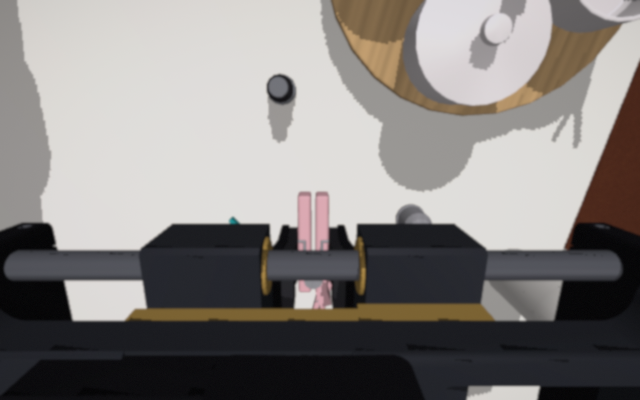

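```bash
python3 -m pendant '[[0,[0,249,114],[-0.1,0,0]],[0,[0,249,114],[-0.2,0,0]],[0,[0,249,114],[-0.3,0,0]],[0,[0,249,114],[-0.4,0,0]],[0,[0,249,114],[-0.5,0,0]],[0,[0,249,114],[-0.6,0,0]],[0,[0,583,194],[-0.7,0,0]],[0,[0,583,194],[-0.8,0,0]],[0,[0,583,194],[-0.94,0,0]],[0,[0,583,194],[-0.94,0,0]]]' 20
python3 -c "
from h import *
plan([0.519,0.343,0.2],64)
"
```

```text
time_s: 7.1
tool_pos: [0.5047, 0.1468, 0.2493]
tool_rot: [96.9, 90.0, 161.3]
force: [0.7, -0.4, -0.4]
grip_width: 0.0159
t 7.1 tcp [0.5047 0.1468 0.2493] jaw 64.4 rel 48.1 q7 46.7 q [-50.   3.  32. 101.  -1.  77.  47.] w 0.0159 F [ 0.7 -0.4 -0.4]
 jaw 64 shift mm [ 49.3  72.  183.1] rot [ 0.006 -0.    -0.001] rel2 30.5
 jaw 244 shift mm [ 49.3  72.  183.1] rot [-3.135e+00  1.000e-03 -0.000e+00] rel2 -149.5
```

```bash
python3 -m pendant '[[0,[0,72,183],[0,0,0]],[0,[0,72,183],[0,0,0]],[0,[0,72,183],[0,0,0]],[0,[0,72,183],[0,0,0]],[0,[0,72,183],[0,0,0]],[0,[60,72,183],[0,0,0]],[0,[120,72,183],[0,0,0]],[0,[140,72,183],[0,0,0]],[0,[140,72,183],[0,0,0]],[0,[140,72,183],[0,0,0]]]' 20
python3 -c "
from h import *
plan([0.519,0.343,0.06],64)
shot('wrist','w3.png')
"
```

```text
time_s: 7.93
tool_pos: [0.5169, 0.3387, 0.1037]
tool_rot: [156.4, 89.4, -139.5]
force: [0.0, -0.2, 0.2]
grip_width: 0.0159
t 7.93 tcp [0.5169 0.3387 0.1037] jaw 64.1 rel 30.8 q7 35.9 q [-56.  22.  25.  97. -10.  64.  36.] w 0.0159 F [ 0.  -0.2  0.2]
 jaw 64 shift mm [43.6 -0.1  5.2] rot [ 0.001 -0.01  -0.004] rel2 30.5
 jaw 244 shift mm [43.6 -0.1  5.2] rot [-3.141  0.007 -0.015] rel2 -149.5
```

View pics/w3.png

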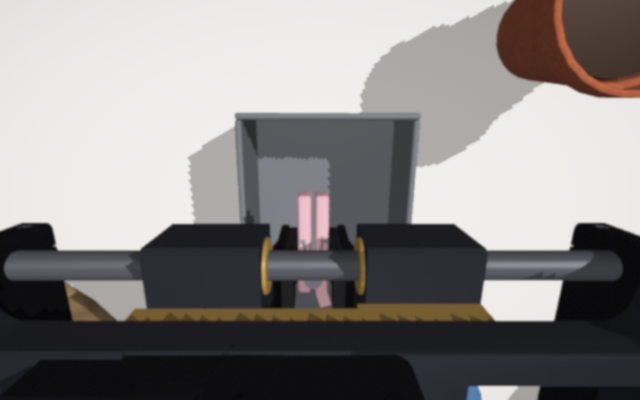

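The wrist picture shows the snapped peg at (313,230), in line with the tub and inside its rim. I'll lower it, release, and rise.

```bash
python3 -m pendant '[[0,[20,0,5],[0,0,0]],[0,[42,0,5],[0,0,0]],[0,[42,0,5],[0,0,0]],[0,[42,0,5],[0,0,0]],[40,[42,0,5],[0,0,0]],[40,[42,0,5],[0,0,0]],[40,[42,0,5],[0,0,0]],[40,[42,0,5],[0,0,0]]]' 20
python3 -m pendant '[[40,[-50,0,5],[0,0,0]],[40,[-100,0,5],[0,0,0]],[40,[-150,0,5],[0,0,0]],[40,[-150,0,5],[0,0,0]],[40,[-150,0,5],[0,0,0]],[40,[-150,0,5],[0,0,0]]]' 20
python3 -c "
from h import *
plan([0.5,0.0,0.255],20)
plan([0.475,-0.435,0.2],-4)
c=shot('wrist','w4.png')
"
```

```text
time_s: 8.65
tool_pos: [0.5232, 0.3459, 0.0692]
tool_rot: [-21.1, 89.9, 43.0]
force: [0.3, 0.7, -0.2]
grip_width: 0.0342
time_s: 9.15
tool_pos: [0.5259, 0.3505, 0.2206]
tool_rot: [-21.2, 89.7, 42.8]
force: [0.0, -0.4, -0.2]
grip_width: 0.0401
t 9.15 tcp [0.5259 0.3505 0.2206] jaw 64.1 rel 30.4 q7 33.8 q [-57.  17.  26.  89.  -8.  76.  34.] w 0.0401 F [ 0.  -0.4 -0.2]
 jaw 20 shift mm [ -35.7 -130.2 -326.3] rot [ 0.769  0.005 -0.   ] rel2 20.0
 jaw 200 shift mm [ -35.7 -130.2 -326.3] rot [-2.373  0.     0.006] rel2 -160.0
t 9.15 tcp [0.5259 0.3505 0.2206] jaw 64.1 rel 30.4 q7 33.8 q [-57.  17.  26.  89.  -8.  76.  34.] w 0.0401 F [ 0.  -0.4 -0.2]
 jaw -4 shift mm [  17.8 -298.  -728.7] rot [ 1.188e+00  5.000e-03 -1.000e-03] rel2 38.5
 jaw 176 shift mm [  17.8 -298.  -728.7] rot [-1.954e+00  1.000e-03  6.000e-03] rel2 -141.5
```

View pics/w4.png

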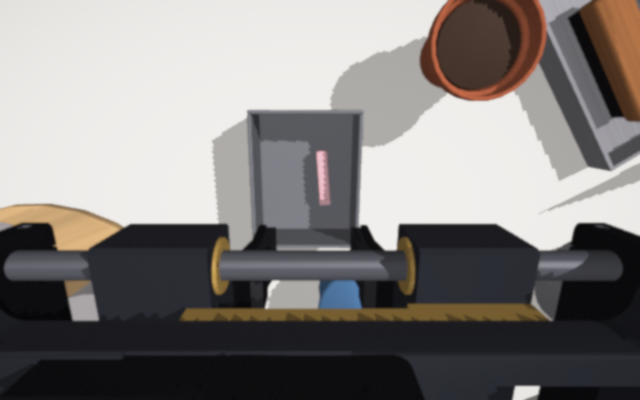

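The wrist picture shows the snapped peg lying on the tub's floor at (323,178). Next is the whole peg.

```bash
python3 -m pendant '[[45,[-36,-130,-326],[0.1,0,0]],[45,[-36,-130,-326],[0.2,0,0]],[45,[-36,-130,-326],[0.3,0,0]],[45,[-36,-130,-326],[0.4,0,0]],[45,[-36,-130,-326],[0.5,0,0]],[45,[-36,-130,-326],[0.6,0,0]],[45,[-36,-130,-326],[0.7,0,0]],[45,[-36,-130,-326],[0.8,0,0]],[45,[-20,-298,-729],[0.9,0,0]],[45,[-20,-298,-729],[1,0,0]]]' 20
python3 -c "
from h import *
plan([0.475,-0.435,0.2],-4)
"
```

```text
time_s: 10.03
tool_pos: [0.4942, -0.0656, 0.248]
tool_rot: [159.0, 89.9, 165.5]
force: [1.7, -0.5, -0.3]
grip_width: 0.0452
t 10.03 tcp [ 0.4942 -0.0656  0.248 ] jaw 6.5 rel 14.1 q7 10.1 q [-41.  -2.  45. 105.   2.  77.  10.] w 0.0452 F [ 1.7 -0.5 -0.3]
 jaw -4 shift mm [  47.9 -364.9  -60.9] rot [ 0.183 -0.002 -0.001] rel2 38.5
 jaw 176 shift mm [  47.9 -364.9  -60.9] rot [-2.958e+00  1.000e-03 -3.000e-03] rel2 -141.5
```

```bash
python3 -m pendant '[[45,[0,-365,-61],[0.1,0,0]],[45,[0,-365,-61],[0.18,0,0]],[45,[0,-365,-61],[0.18,0,0]],[45,[0,-365,-61],[0.18,0,0]],[45,[20,-365,-61],[0.18,0,0]],[45,[40,-365,-61],[0.18,0,0]],[45,[80,-365,-61],[0.18,0,0]],[45,[120,-365,-61],[0.18,0,0]],[45,[140,-365,-61],[0.18,0,0]],[45,[140,-365,-61],[0.18,0,0]]]' 20
python3 -c "
from h import *
plan([0.475,-0.437,0.1],-4)
"
```

```text
time_s: 10.87
tool_pos: [0.4768, -0.4279, 0.1153]
tool_rot: [159.8, 89.8, 156.2]
force: [1.1, 0.9, 0.8]
grip_width: 0.0451
t 10.87 tcp [ 0.4768 -0.4279  0.1153] jaw -3.6 rel 38.3 q7 55.2 q [ -1.  31.  53.  94. -26.  68.  55.] w 0.0451 F [1.1 0.9 0.8]
 jaw -4 shift mm [15.3 -9.2 -1.2] rot [ 0.006 -0.003 -0.001] rel2 38.6
 jaw 176 shift mm [15.3 -9.2 -1.2] rot [-3.135e+00  1.000e-03 -4.000e-03] rel2 -141.4
```

```bash
python3 -c "
from h import *
shot('wrist','w5.png')
"
```

```text
(no output)
```

View pics/w5.png

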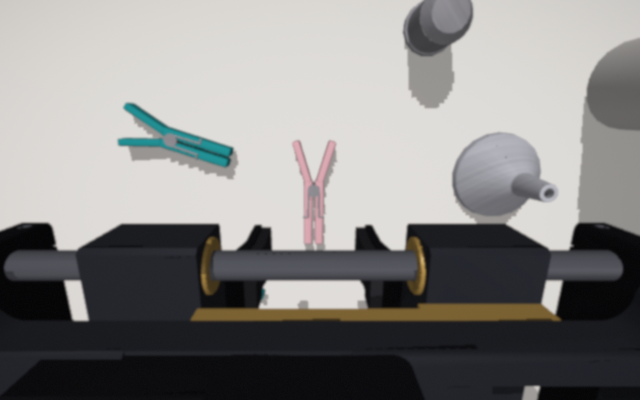

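The wrist picture shows the whole pink peg: legs at the top (297,143) and (333,143), spring at (314,186), jaw tips at (314,243). The turquoise peg at (180,140) is clear of the fingers.

```bash
python3 -c "
from h import *
c=shot('wrist')
j=pxz(c,314,243,.011);l=(pxz(c,297,143,.011)+pxz(c,333,143,.011))/2;s=pxz(c,314,186,.011)
print(j.round(4),l.round(4),s.round(4),np.linalg.norm(j-l))
a=(l-j)/np.linalg.norm(l-j);p=j+a*.030;print('pinch',p.round(4),np.degrees(np.arctan2(a[1],a[0])))
plan([p[0],p[1],.02],np.degrees(np.arctan2(a[1],a[0]))-90)
"
```

```text
[ 0.4673 -0.4628  0.011 ] [ 0.4734 -0.3828  0.011 ] [ 0.4704 -0.4156  0.011 ] 0.08025197768770487
pinch [ 0.4696 -0.4329  0.011 ] 85.6360813519311
t 10.97 tcp [ 0.4716 -0.428   0.1102] jaw -4.0 rel 38.3 q7 55.1 q [ -0.  31.  53.  95. -26.  69.  55.] w 0.0447 F [ 0.1  0.1 -0.3]
 jaw -4.363918648068903 shift mm [90.2 -5.3 -0.4] rot [ 0.007 -0.014 -0.003] rel2 38.3
 jaw 175.6360813519311 shift mm [90.2 -5.3 -0.4] rot [-3.134  0.005 -0.022] rel2 -141.7
```

```bash
python3 -m pendant '[[45,[40,-6,0],[0,0,0]],[45,[75,-6,0],[0,0,0]],[45,[89,-6,0],[0,0,0]],[45,[89,-6,0],[0,0,0]],[45,[89,-6,0],[0,0,0]],[45,[89,-6,0],[0,0,0]],[20,[89,-6,0],[0,0,0]],[0,[89,-6,0],[0,0,0]],[0,[89,-6,0],[0,0,0]],[0,[89,-6,0],[0,0,0]]]' 20
python3 -m pendant '[[0,[0,0,0],[0,0,0]],[0,[0,0,0],[0,0,0]],[0,[0,0,0],[0,0,0]]]' 20
python3 -m pendant '[[0,[-40,0,0],[0,0,0]],[0,[-100,0,0],[0,0,0]],[0,[-160,0,0],[0,0,0]],[0,[-230,0,0],[0,0,0]],[0,[-230,0,0],[0,0,0]],[0,[-230,0,0],[0,0,0]]]' 20
python3 -c "
from h import *
plan([0.5,-0.2,0.25],-4)
shot('wrist','w6.png')
"
```

```text
time_s: 11.8
tool_pos: [0.4784, -0.4329, 0.0307]
tool_rot: [-16.3, 89.9, -19.9]
force: [-0.2, 0.4, 0.1]
grip_width: 0.0262
time_s: 12.05
tool_pos: [0.4779, -0.4327, 0.0297]
tool_rot: [85.8, 90.0, 82.2]
force: [-0.2, 0.6, -0.6]
grip_width: 0.0065
time_s: 12.55
tool_pos: [0.4784, -0.4342, 0.265]
tool_rot: [-33.4, 89.7, -37.0]
force: [1.1, -1.3, -1.2]
grip_width: 0.0008
t 12.55 tcp [ 0.4784 -0.4342  0.265 ] jaw -3.6 rel 38.6 q7 51.8 q [ -2.  25.  58.  84. -21.  83.  52.] w 0.0008 F [ 1.1 -1.3 -1.2]
 jaw -4 shift mm [ 14.3 235.1   6.9] rot [0.007 0.005 0.003] rel2 17.8
 jaw 176 shift mm [ 14.3 235.1   6.9] rot [-3.134 -0.005  0.008] rel2 -162.2
```

View pics/w6.png

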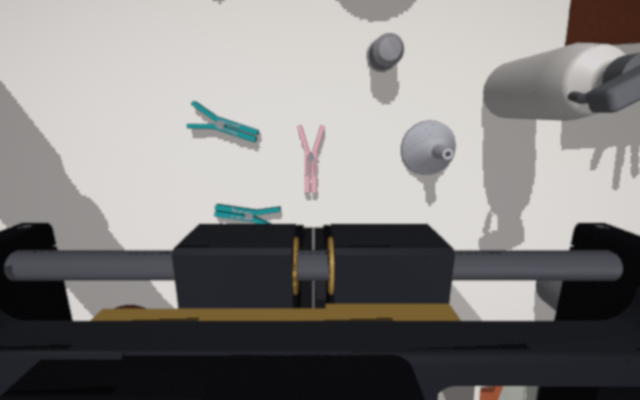

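The fingers closed above the peg because the TCP stopped at z = 0.030; I had worked out the shift before the arm settled. The peg is undisturbed at (311,160). I'll retry and check the height before closing.

```bash
python3 -m pendant '[[45,[60,0,-4],[0,0,0]],[45,[120,0,-4],[0,0,0]],[45,[180,0,-4],[0,0,0]],[45,[200,0,-4],[0,0,0]],[45,[210,0,-4],[0,0,0]],[45,[210,0,-4],[0,0,0]],[45,[210,0,-4],[0,0,0]],[45,[210,0,-4],[0,0,0]]]' 20
python3 -c "
from h import *
c=shot('wrist','w7.png')
plan([0.473,-0.435,0.021],-4)
"
```

```text
time_s: 13.27
tool_pos: [0.4745, -0.4337, 0.0517]
tool_rot: [-50.2, 89.9, -53.8]
force: [1.0, -0.6, 0.7]
grip_width: 0.0423
t 13.32 tcp [ 0.4751 -0.4343  0.0527] jaw -3.6 rel 38.9 q7 58.2 q [  2.  35.  51.  97. -30.  63.  58.] w 0.0431 F [ 0.1 -0.5 -0.1]
 jaw -4 shift mm [31.7 -0.7 -2.2] rot [0.008 0.003 0.003] rel2 38.6
 jaw 176 shift mm [31.7 -0.7 -2.2] rot [-3.134 -0.004  0.005] rel2 -141.4
```

View pics/w7.png

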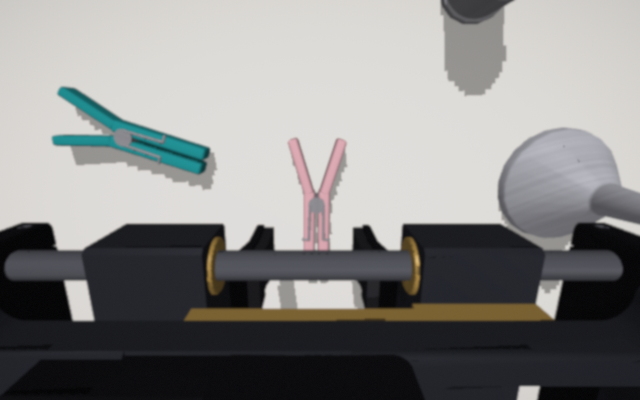

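The peg is centred between the fingers, with its spring at (316,204).

```bash
python3 -m pendant '[[45,[15,-1,-2],[0,0,0]],[45,[31,-1,-2],[0,0,0]],[45,[31,-1,-2],[0,0,0]],[45,[31,-1,-2],[0,0,0]],[45,[31,-1,-2],[0,0,0]]]' 20
python3 -c "
from h import *
plan([0.473,-0.435,0.021],-4)
"
```

```text
time_s: 13.73
tool_pos: [0.4718, -0.4331, 0.0187]
tool_rot: [117.9, 90.0, 114.3]
force: [-0.6, 0.5, 0.1]
grip_width: 0.0449
t 13.73 tcp [ 0.4718 -0.4331  0.0187] jaw -3.6 rel 39.0 q7 59.5 q [  3.  37.  49.  98. -32.  60.  60.] w 0.0449 F [-0.6  0.5  0.1]
 jaw -4 shift mm [-2.3 -1.9  1.3] rot [ 0.008 -0.    -0.001] rel2 38.6
 jaw 176 shift mm [-2.3 -1.9  1.3] rot [-3.134e+00  1.000e-03 -1.000e-03] rel2 -141.4
```

```bash
python3 -m pendant '[[0,[-1,-1,0],[0,0,0]],[0,[-1,-1,0],[0,0,0]],[0,[-1,-1,0],[0,0,0]],[0,[-1,-1,0],[0,0,0]],[0,[-1,-1,0],[0,0,0]],[0,[-1,-1,0],[0,0,0]],[0,[-1,-1,0],[0,0,0]],[0,[-1,-1,0],[0,0,0]]]' 20
python3 -m pendant '[[0,[-40,0,0],[0,0,0]],[0,[-100,0,0],[0,0,0]],[0,[-160,0,0],[0,0,0]],[0,[-230,0,0],[0,0,0]],[0,[-230,0,0],[0,0,0]],[0,[-230,0,0],[0,0,0]]]' 20
python3 -c "
from h import *
plan([0.5,-0.2,0.27],-30)
plan([0.65,-0.02,0.27],-60)
shot('wrist','w8.png')
c=shot('top','t8.png')
cv2.imwrite('pics/t8c.png',cv2.resize(c['image'][120:270,260:420],(800,750),interpolation=cv2.INTER_CUBIC)[:600])
"
```

```text
time_s: 14.4
tool_pos: [0.472, -0.4343, 0.0198]
tool_rot: [19.9, 90.0, 16.4]
force: [0.1, -0.4, 0.3]
grip_width: 0.016
time_s: 14.9
tool_pos: [0.4723, -0.4358, 0.2549]
tool_rot: [-33.4, 89.7, -37.0]
force: [0.2, -0.4, -0.3]
grip_width: 0.0159
t 14.9 tcp [ 0.4723 -0.4358  0.2549] jaw -3.6 rel 39.1 q7 52.4 q [ -2.  24.  58.  85. -21.  82.  52.] w 0.0159 F [ 0.2 -0.4 -0.3]
 jaw -30 shift mm [-15.8 237.   13. ] rot [0.461 0.005 0.002] rel2 -8.2
 jaw 150 shift mm [-15.8 237.   13. ] rot [-2.681 -0.003  0.007] rel2 171.8
t 14.9 tcp [ 0.4723 -0.4358  0.2549] jaw -3.6 rel 39.1 q7 52.4 q [ -2.  24.  58.  85. -21.  82.  52.] w 0.0159 F [ 0.2 -0.4 -0.3]
 jaw -60 shift mm [-15.7 426.  151.5] rot [0.985 0.006 0.001] rel2 -58.2
 jaw 120 shift mm [-15.7 426.  151.5] rot [-2.157e+00 -1.000e-03  7.000e-03] rel2 121.8
```

View pics/w8.png

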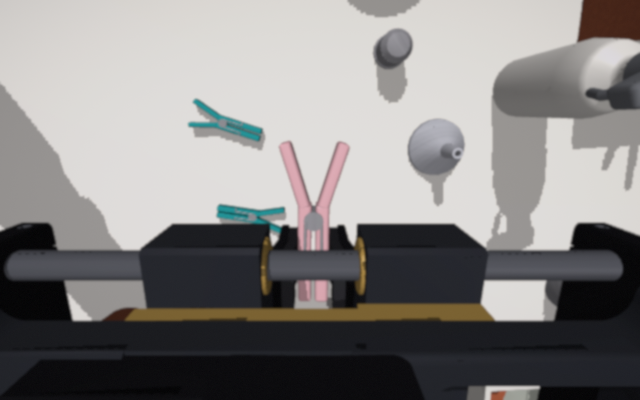

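View pics/t8c.png

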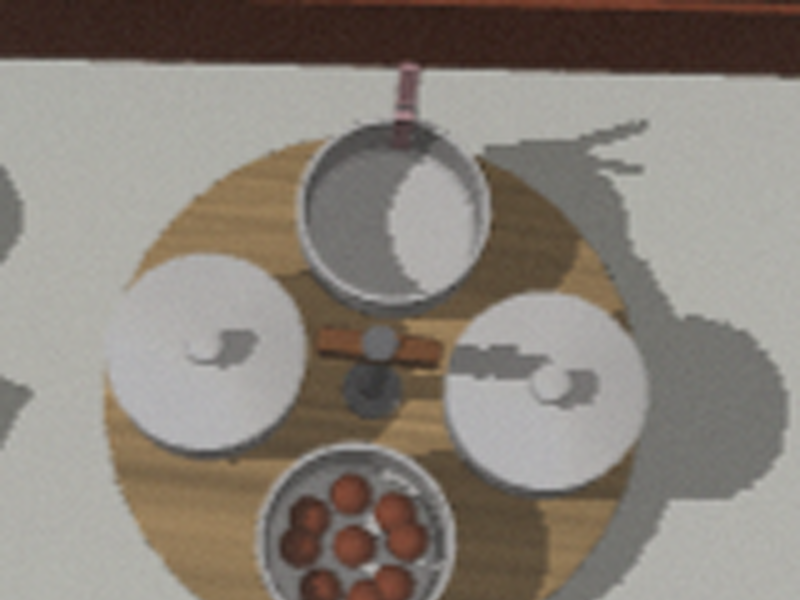

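The peg is gripped at its jaw part. The top crop shows the peg bowl at the far side, the bead bowl at the front, lids left and right, and the handle bar near (378,345). Now I'll get the turntable's axis and yaw.

```bash
cat >> h.py <<'E'
def tt(c,n):
    for l in ['turntable_foot']: pass
    out={}
    for l,z in [('turntable_foot',0),('peg_bowl',.039),('bead_bowl',.039),('handle',.152)]:
        ms=models.landmark_of(n,l)
        if ms:
            r,q=np.array(ms[0]['centre'])*[400,640]; out[l]=pxz(c,q,r,z)[:2]; print(n,l,round(ms[0]['confidence'],2),out[l].round(4))
    if 'peg_bowl' in out and 'bead_bowl' in out:
        d=out['bead_bowl']-out['peg_bowl'];print(' yaw',np.degrees(np.arctan2(d[1],d[0])).round(1),np.linalg.norm(d).round(4),'mid',(out['bead_bowl']+out['peg_bowl'])/2)
    return out
def rims(c,axis=(0.566,-0.009)):
    P=cloud(c).reshape(-1,3);r=np.hypot(P[:,0]-axis[0],P[:,1]-axis[1])
    for nm,lo,hi in [('rim',.082,.096),('bar',.145,.170)]:
        X=P[(P[:,2]>lo)&(P[:,2]<hi)&(r<.19)]
        yield nm,X
E
python3 - <<'E'
from h import *
from scipy.optimize import least_squares
for n in ['top','side']:
    c=shot(n);o=tt(c,n)
    im=dict(rims(c))
    B=im['bar'];B=B[np.hypot(B[:,0]-.566,B[:,1]+.009)<.06]
    print('bar',len(B),B.mean(0).round(4),cv2.minAreaRect(B[:,:2].astype(np.float32)) if len(B)>4 else '')
    X=im['rim'][:,:2]
    # fit: axis, yaw: circle radius ~56 rims of peg/bead bowls
    def f(p):
        R_=[]
        cs=[p[:2]+.1*np.array([np.cos(p[2]+k*np.pi/2),np.sin(p[2]+k*np.pi/2)]) for k in range(4)]
        D=np.min([abs(np.hypot(*(X-q).T)-.056) for q in cs],0)
        return D
    best=None
    for y0 in np.radians([-30,-15,0,15,30]):
        s=least_squares(f,[.565,-.01,y0],loss='soft_l1',f_scale=.002)
        if best is None or s.cost<best.cost: best=s
    print(len(X),best.x[:2].round(4),np.degrees(best.x[2]).round(1),best.cost,np.median(f(best.x)))
E
```

```text
top turntable_foot 0.91 [ 0.5754 -0.0159]
top peg_bowl 0.57 [ 0.6697 -0.0113]
top bead_bowl 0.83 [ 0.4666 -0.0032]
top handle 0.78 [0.5707 0.0006]
 yaw 177.7 0.2033 mid [ 0.56814613 -0.00724918]
bar 152 [ 0.5641 -0.0078  0.1627] ((0.5665381550788879, -0.00836462527513504), (0.0692351683974266, 0.018033558502793312), 86.6338119506836)
983 [ 0.5656 -0.0088] -5.4 0.0059046909710505436 0.001969348583488739
side turntable_foot 0.86 [ 0.563  -0.0122]
side peg_bowl 0.83 [6.744e-01 5.000e-04]
side bead_bowl 0.7 [ 0.4611 -0.0025]
side handle 0.72 [ 0.5701 -0.0122]
 yaw -179.2 0.2133 mid [ 0.56775783 -0.00100713]
bar 54 [ 0.5603 -0.0059  0.161 ] ((0.5579519271850586, -0.006161149591207504), (0.07163944095373154, 0.013289043679833412), 72.79662322998047)
415 [ 0.5645 -0.0095] -5.4 0.001969195020133604 0.0019821991234793696
```

```bash
python3 -c "
from h import *
plan([0.670,-0.025,0.27],56.5)
"
```

```text
t 15.5 tcp [ 0.4716 -0.4341  0.2489] jaw -3.6 rel 39.1 q7 52.4 q [ -2.  25.  58.  85. -21.  81.  52.] w 0.0157 F [-0.1 -0.4  0.1]
 jaw 56.5 shift mm [-21.1 420.6 172.6] rot [-1.048e+00 -1.000e-03 -1.000e-03] rel2 58.6
 jaw 236.5 shift mm [-21.1 420.6 172.6] rot [ 2.093e+00 -1.000e-03  1.000e-03] rel2 -121.4
```

```bash
python3 -m pendant '[[0,[-20,42,17],[-0.11,0,0]],[0,[-20,84,34],[-0.22,0,0]],[0,[-20,126,51],[-0.33,0,0]],[0,[-20,168,68],[-0.44,0,0]],[0,[-20,210,85],[-0.55,0,0]],[0,[-20,252,102],[-0.66,0,0]],[0,[-20,300,120],[-0.78,0,0]],[0,[-20,340,140],[-0.9,0,0]],[0,[-20,380,156],[-1.05,0,0]],[0,[-20,420,172],[-1.05,0,0]]]' 20
python3 -m pendant '[[0,[0,0,0],[0,0,0]],[0,[0,0,0],[0,0,0]]]' 20
python3 -c "
from h import *
plan([0.670,-0.025,0.105],56.5)
"
```

```text
time_s: 16.33
tool_pos: [0.6522, -0.0607, 0.2697]
tool_rot: [18.8, 90.0, 75.7]
force: [0.7, -0.3, -0.2]
grip_width: 0.0157
time_s: 16.5
tool_pos: [0.6526, -0.0582, 0.2685]
tool_rot: [107.9, 89.9, 164.9]
force: [-0.9, -0.2, -0.2]
grip_width: 0.0159
t 16.5 tcp [ 0.6526 -0.0582  0.2685] jaw 57.0 rel 62.1 q7 69.8 q [-27.  21.  40.  81. -14.  83.  70.] w 0.0159 F [-0.9 -0.2 -0.2]
 jaw 56.5 shift mm [163.5   3.2  37.4] rot [ 0.008 -0.    -0.002] rel2 58.6
 jaw 236.5 shift mm [163.5   3.2  37.4] rot [-3.133e+00  2.000e-03 -1.000e-03] rel2 -121.4
```

```bash
python3 -m pendant '[[0,[20,3,37],[0,0,0]],[0,[50,3,37],[0,0,0]],[0,[80,3,37],[0,0,0]],[0,[80,3,37],[0,0,0]],[0,[80,3,37],[0,0,0]],[0,[80,3,37],[0,0,0]],[0,[80,3,37],[0,0,0]]]' 20
python3 -c "
from h import *
shot('wrist','w9.png');c=shot('top')
cv2.imwrite('pics/t9c.png',cv2.resize(c['image'][110:260,260:420],(800,750),interpolation=cv2.INTER_CUBIC)[:600])
c=shot('side')
cv2.imwrite('pics/s9c.png',cv2.resize(c['image'][140:260,260:420],(800,600),interpolation=cv2.INTER_CUBIC))
plan([0.670,-0.025,0.105],56.5)
"
```

```text
time_s: 17.08
tool_pos: [0.6706, -0.0316, 0.1925]
tool_rot: [-60.1, 89.8, -3.6]
force: [-0.1, -0.8, 0.4]
grip_width: 0.0157
t 17.23 tcp [ 0.6704 -0.0306  0.1917] jaw 56.6 rel 59.2 q7 68.5 q [-28.  26.  39.  85. -16.  75.  68.] w 0.0155 F [ 0.8 -0.2  0.3]
 jaw 56.5 shift mm [86.7  3.6  4.3] rot [0.001 0.002 0.002] rel2 58.6
 jaw 236.5 shift mm [86.7  3.6  4.3] rot [-3.14e+00 -4.00e-03  3.00e-03] rel2 -121.4
```

View pics/w9.png

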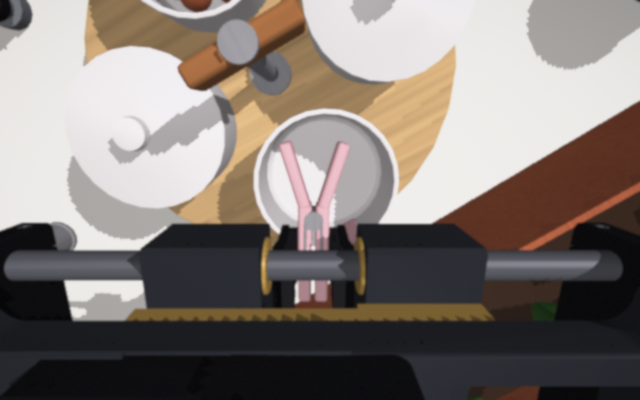

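View pics/s9c.png

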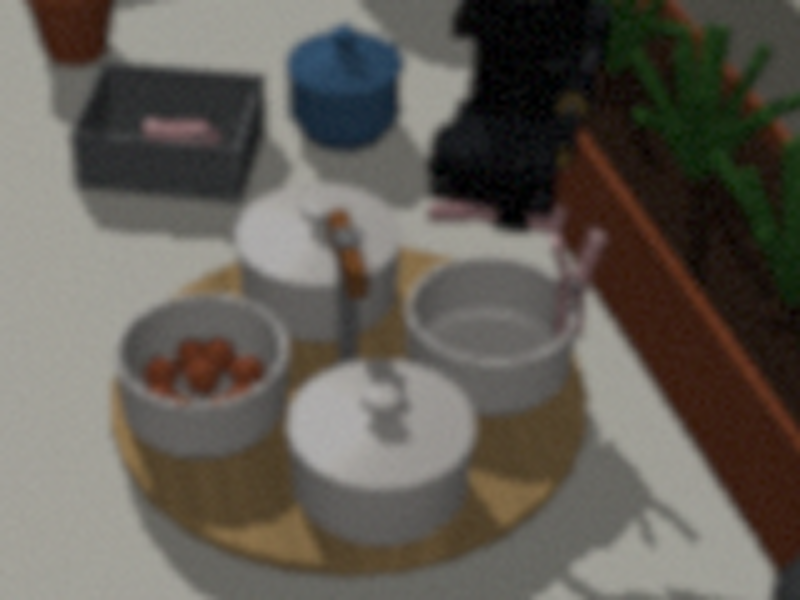

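The side picture shows the snapped peg lying in the tub at crop (180,128). The whole peg is held above the bowl, beside the clipped peg at crop (580,250). I'll lower slowly and watch the force.

```bash
python3 -m pendant '[[0,[10,4,3],[0,0,0]],[0,[25,4,3],[0,0,0]],[0,[40,4,3],[0,0,0]],[0,[52,4,3],[0,0,0]],[0,[52,4,3],[0,0,0]]]' 20
python3 -m pendant '[[0,[10,0,0],[0,0,0]],[0,[20,0,0],[0,0,0]],[0,[30,0,0],[0,0,0]],[0,[34,0,0],[0,0,0]],[0,[34,0,0],[0,0,0]],[0,[34,0,0],[0,0,0]]]' 20
python3 -c "
from h import *
shot('wrist','w10.png')
c=shot('side')
cv2.imwrite('pics/s10c.png',cv2.resize(c['image'][140:260,260:420],(800,600),interpolation=cv2.INTER_CUBIC))
plan([0.670,-0.025,0.105],56.5)
"
```

```text
time_s: 17.65
tool_pos: [0.6659, -0.0246, 0.1344]
tool_rot: [122.8, 89.7, 179.4]
force: [-1.6, -0.4, -0.9]
grip_width: 0.0155
time_s: 18.15
tool_pos: [0.6678, -0.0253, 0.1036]
tool_rot: [134.7, 90.0, -168.7]
force: [0.2, -0.3, 0.0]
grip_width: 0.0158
t 18.25 tcp [ 0.6683 -0.0254  0.1044] jaw 56.6 rel 58.8 q7 69.9 q [-28.  29.  37.  90. -19.  67.  70.] w 0.0158 F [-0.4 -0.4  0.2]
 jaw 56.5 shift mm [-0.6 -1.2  1.3] rot [0.002 0.001 0.001] rel2 58.6
 jaw 236.5 shift mm [-0.6 -1.2  1.3] rot [-3.14e+00 -1.00e-03  1.00e-03] rel2 -121.4
```

View pics/w10.png

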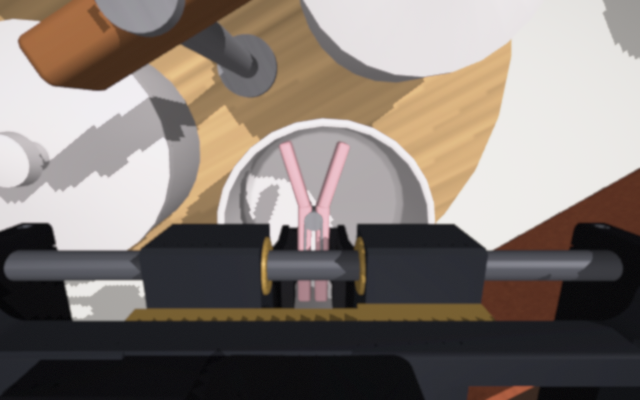

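View pics/s10c.png

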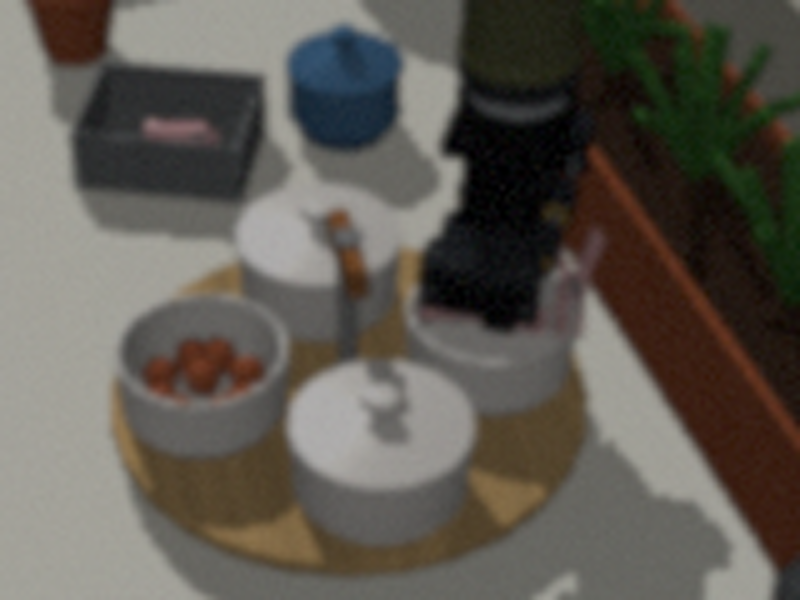

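The peg is within the rim: its legs are at (288,145) and (342,145) in the wrist picture, and there is no contact force. I'll release and rise.

```bash
python3 -m pendant '[[32,[0,0,0],[0,0,0]],[32,[0,0,0],[0,0,0]],[32,[0,0,0],[0,0,0]],[32,[0,0,0],[0,0,0]],[32,[0,0,0],[0,0,0]]]' 20
python3 -m pendant '[[32,[-30,0,0],[0,0,0]],[32,[-70,0,0],[0,0,0]],[32,[-110,0,0],[0,0,0]],[32,[-150,0,0],[0,0,0]],[32,[-150,0,0],[0,0,0]],[32,[-150,0,-40],[0,0,0]],[32,[-150,0,-40],[0,0,0]]]' 20
python3 -c "
from h import *
shot('wrist','w11.png')
plan([0.565,-0.009,0.25],-5)
"
```

```text
time_s: 18.67
tool_pos: [0.6679, -0.0253, 0.1039]
tool_rot: [-32.0, 90.0, 24.6]
force: [0.8, -0.4, -0.1]
grip_width: 0.031
time_s: 19.25
tool_pos: [0.6431, -0.0662, 0.255]
tool_rot: [-151.5, 89.8, -95.3]
force: [0.1, -3.8, 0.0]
grip_width: 0.0319
t 19.3 tcp [ 0.6442 -0.0638  0.2547] jaw 56.2 rel 61.9 q7 69.5 q [-28.  21.  41.  84. -13.  81.  70.] w 0.0321 F [ 0.3 -0.7  0.3]
 jaw -5 shift mm [ 4.5 96.3  1.5] rot [ 1.069 -0.     0.002] rel2 -4.1
 jaw 175 shift mm [ 4.5 96.3  1.5] rot [-2.073e+00 -2.000e-03 -0.000e+00] rel2 175.9
```

View pics/w11.png

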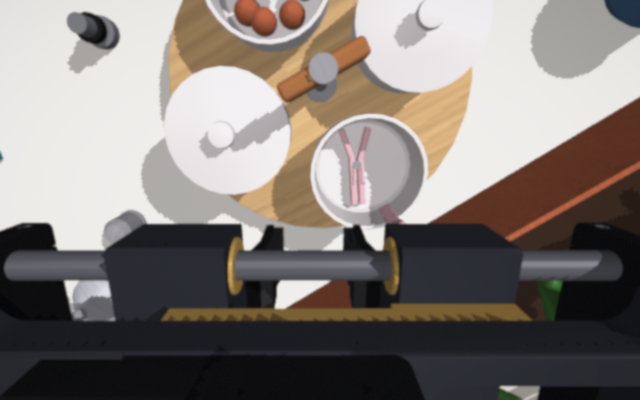

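The whole peg lies in the peg bowl at (357,165), with the clipped peg undisturbed at (390,214). Next is the handle.

```bash
python3 -m pendant '[[50,[0,30,1],[0.12,0,0]],[50,[0,60,1],[0.24,0,0]],[50,[0,96,1],[0.36,0,0]],[50,[0,96,1],[0.48,0,0]],[50,[0,96,1],[0.6,0,0]],[50,[0,96,1],[0.72,0,0]],[50,[0,96,1],[0.84,0,0]],[50,[0,96,1],[0.96,0,0]],[50,[0,96,1],[1.07,0,0]],[50,[0,96,1],[1.07,0,0]]]' 40
python3 - <<'E'
from h import *
plan([0.565,-0.009,0.2],-5.4)
c=shot('wrist','w12.png')
P=cloud(c).reshape(-1,3)
B=P[(P[:,2]>.145)&(P[:,2]<.172)&(np.hypot(P[:,0]-.565,P[:,1]+.009)<.05)]
print(len(B),B.mean(0) if len(B) else '', cv2.minAreaRect(B[:,:2].astype(np.float32)) if len(B)>5 else '', B[:,2].max() if len(B) else '')
for n in ['top','side']:
    c=shot(n);P=cloud(c).reshape(-1,3)
    B=P[(P[:,2]>.15)&(P[:,2]<.19)&(np.hypot(P[:,0]-.565,P[:,1]+.009)<.05)]
    print(n,len(B))
E
```

```text
time_s: 20.13
tool_pos: [0.5663, -0.0045, 0.2536]
tool_rot: [71.7, 90.0, 66.9]
force: [0.0, -0.6, 0.1]
grip_width: 0.0501
t 20.13 tcp [ 0.5663 -0.0045  0.2536] jaw -4.8 rel -4.4 q7 -0.6 q [-45.  10.  48.  96.  -7.  78.  -1.] w 0.0501 F [ 0.  -0.6  0.1]
 jaw -5.4 shift mm [53.6 -4.6 -1. ] rot [ 0.01  0.   -0.  ] rel2 -4.5
 jaw 174.6 shift mm [53.6 -4.6 -1. ] rot [-3.132  0.     0.   ] rel2 175.5
1736 [ 0.56355189 -0.00211656  0.1645448 ] ((0.5634953379631042, -0.004513204097747803), (0.06884735822677612, 0.01968064345419407), 82.6568603515625) 0.16871410106219017
top 0
side 84
```

View pics/w12.png

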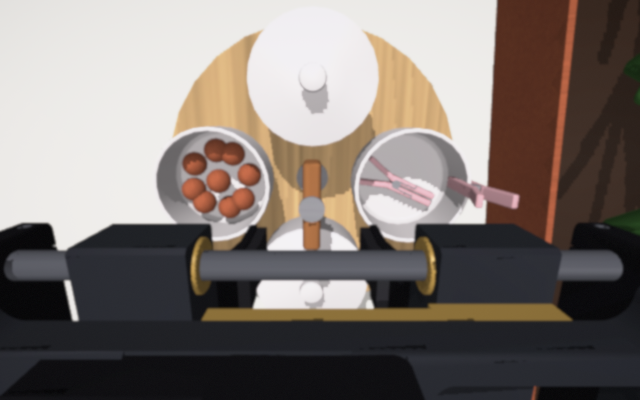

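The wrist picture shows the bar at (312,205), aligned with the jaws. I'll descend on it.

```bash
python3 -m pendant '[[50,[30,-3,-1],[0.01,0,0]],[50,[60,-3,-1],[0.01,0,0]],[50,[90,-3,-1],[0.01,0,0]],[50,[107,-3,-1],[0.01,0,0]],[50,[107,-3,-1],[0.01,0,0]],[50,[107,-3,-1],[0.01,0,0]],[50,[107,-3,-1],[0.01,0,0]]]' 40
python3 -c "
from h import *
plan([0.565,-0.008,0.146],-5.4)"

```

```text
time_s: 20.87
tool_pos: [0.566, -0.0081, 0.1481]
tool_rot: [9.0, 89.9, 3.8]
force: [1.1, -0.3, 0.7]
grip_width: 0.0502
t 20.87 tcp [ 0.566  -0.0081  0.1481] jaw -5.2 rel -4.4 q7 2.9 q [-42.  15.  47. 103. -12.  66.   3.] w 0.0502 F [ 1.1 -0.3  0.7]
 jaw -5.4 shift mm [ 2.1 -0.  -1. ] rot [ 0.003  0.002 -0.   ] rel2 -4.6
 jaw 174.6 shift mm [ 2.1 -0.  -1. ] rot [-3.139e+00  1.000e-03  3.000e-03] rel2 175.4
```

```bash
python3 -m pendant '[[20,[1,0,-1],[0,0,0]],[0,[1,0,-1],[0,0,0]],[0,[1,0,-1],[0,0,0]],[0,[1,0,-1],[0,0,0]],[0,[1,0,-1],[0,0,0]],[0,[1,0,-1],[0,0,0]],[0,[1,0,-1],[0,0,0]],[0,[1,0,-1],[0,0,0]]]' 30
python3 -c "
from h import *
plan([0.565,-0.008,0.146],-95)"

```

```text
time_s: 21.53
tool_pos: [0.5649, -0.0078, 0.146]
tool_rot: [-0.3, 89.9, -5.5]
force: [3.2, 0.7, -2.0]
grip_width: 0.0136
t 21.53 tcp [ 0.5649 -0.0078  0.146 ] jaw -5.3 rel -4.5 q7 2.9 q [-42.  15.  47. 104. -12.  66.   3.] w 0.0136 F [ 3.2  0.7 -2. ]
 jaw -95 shift mm [-0.  -0.1  0.2] rot [ 1.566  0.002 -0.002] rel2 -94.2
 jaw 85 shift mm [-0.  -0.1  0.2] rot [-1.575  0.002  0.002] rel2 85.8
```

```bash
python3 -m pendant '[[0,[0,0,0],[0.03,0,0]],[0,[0,0,0],[0.09,0,0]],[0,[0,0,0],[0.17,0,0]],[0,[0,0,0],[0.25,0,0]],[0,[0,0,0],[0.33,0,0]],[0,[0,0,0],[0.41,0,0]],[0,[0,0,0],[0.49,0,0]],[0,[0,0,0],[0.57,0,0]],[0,[0,0,0],[0.63,0,0]],[0,[0,0,0],[0.66,0,0]]]' 30
python3 -c "
from h import *
plan([0.565,-0.008,0.146],-95)"

```

```text
time_s: 22.37
tool_pos: [0.5638, -0.0074, 0.146]
tool_rot: [178.2, 89.9, 135.0]
force: [-0.2, 0.3, 2.2]
grip_width: 0.0136
t 22.37 tcp [ 0.5638 -0.0074  0.146 ] jaw -43.2 rel -42.5 q7 -33.0 q [-47.  16.  53. 104. -14.  67. -33.] w 0.0136 F [-0.2  0.3  2.2]
 jaw -95 shift mm [-0.   0.4  1.3] rot [ 0.903 -0.001  0.   ] rel2 -94.2
 jaw 85 shift mm [-0.   0.4  1.3] rot [-2.238e+00 -1.000e-03 -1.000e-03] rel2 85.8
```

```bash
python3 -m pendant '[[0,[0,0,0],[0.04,0,0]],[0,[0,0,0],[0.12,0,0]],[0,[0,0,0],[0.22,0,0]],[0,[0,0,0],[0.32,0,0]],[0,[0,0,0],[0.42,0,0]],[0,[0,0,0],[0.52,0,0]],[0,[0,0,0],[0.62,0,0]],[0,[0,0,0],[0.72,0,0]],[0,[0,0,0],[0.8,0,0]],[0,[0,0,0],[0.83,0,0]]]' 30
python3 -m pendant '[[0,[0,0,0],[0.02,0,0]],[0,[0,0,0],[0.02,0,0]]]' 30
python3 -c "
from h import *
plan([0.565,-0.008,0.146],-95)"

```

```text
time_s: 23.2
tool_pos: [0.5632, -0.0061, 0.146]
tool_rot: [-137.4, 89.8, 131.8]
force: [-3.4, 2.8, 4.8]
grip_width: 0.0143
time_s: 23.37
tool_pos: [0.5632, -0.006, 0.1459]
tool_rot: [-134.5, 89.8, 133.7]
force: [-3.1, 2.6, 6.0]
grip_width: 0.0131
t 23.37 tcp [ 0.5632 -0.006   0.1459] jaw -91.8 rel -91.2 q7 -77.4 q [-54.  20.  63. 104. -19.  68. -77.] w 0.0131 F [-3.1  2.6  6. ]
 jaw -95 shift mm [-0.1  1.9  1.9] rot [ 0.056 -0.003  0.003] rel2 -94.2
 jaw 85 shift mm [-0.1  1.9  1.9] rot [-3.085 -0.004 -0.004] rel2 85.8
```

```bash
python3 -m pendant '[[45,[0,0,0],[0,0,0]],[45,[0,0,0],[0,0,0]],[45,[0,0,0],[0,0,0]],[45,[0,0,0],[0,0,0]],[45,[-30,0,0],[0,0,0]],[45,[-65,0,0],[0,0,0]],[45,[-65,0,0],[0,0,0]],[45,[-65,0,0],[-0.1,0,0]],[45,[-65,0,0],[-0.22,0,0]],[45,[-65,0,0],[-0.34,0,0]]]' 30
python3 -m pendant '[[45,[0,0,0],[-0.12,0,0]],[45,[0,0,0],[-0.24,0,0]],[45,[0,0,0],[-0.36,0,0]],[45,[0,0,0],[-0.48,0,0]],[45,[0,0,0],[-0.6,0,0]],[45,[0,0,0],[-0.72,0,0]],[45,[0,0,0],[-0.84,0,0]],[45,[0,0,0],[-0.96,0,0]],[45,[0,0,0],[-1.08,0,0]],[45,[0,0,0],[-1.2,0,0]]]' 30
python3 -m pendant '[[45,[0,0,0],[-0.12,0,0]],[45,[0,0,0],[-0.24,0,0]],[45,[0,0,0],[-0.36,0,0]],[45,[0,0,0],[-0.48,0,0]],[45,[0,0,0],[-0.6,0,0]],[45,[0,0,0],[-0.72,0,0]],[45,[0,0,0],[-0.84,0,0]],[45,[0,0,0],[-0.96,0,0]],[45,[0,0,0],[-1.08,0,0]],[45,[0,0,0],[-1.2,0,0]]]' 30
python3 -c "
from h import *
plan([0.565,-0.008,0.21],88)"

```

```text
time_s: 24.2
tool_pos: [0.5642, -0.0081, 0.2109]
tool_rot: [69.6, 90.0, -2.4]
force: [0.5, 0.0, -0.8]
grip_width: 0.0447
time_s: 25.03
tool_pos: [0.5641, -0.0083, 0.2106]
tool_rot: [-16.0, 90.0, -19.2]
force: [-0.4, 0.9, 0.2]
grip_width: 0.0448
time_s: 25.87
tool_pos: [0.5641, -0.0083, 0.2106]
tool_rot: [-84.2, 90.0, -18.7]
force: [-0.5, -0.2, -0.8]
grip_width: 0.0451
t 25.87 tcp [ 0.5641 -0.0083  0.2106] jaw 65.5 rel 66.4 q7 69.9 q [-39.  10.  42.  99.  -7.  73.  70.] w 0.0451 F [-0.5 -0.2 -0.8]
 jaw 88 shift mm [ 0.6 -0.7  0.6] rot [-0.392 -0.     0.   ] rel2 88.8
 jaw 268 shift mm [ 0.6 -0.7  0.6] rot [2.749 0.    0.   ] rel2 -91.2
```

```bash
python3 -m pendant '[[45,[0,0,0],[-0.12,0,0]],[45,[0,0,0],[-0.24,0,0]],[45,[0,0,0],[-0.38,0,0]],[45,[0,0,0],[-0.38,0,0]],[45,[0,0,0],[-0.38,0,0]]]' 30
cat >> h.py <<'E'
from scipy.optimize import least_squares
def fit(c,y0s,zr=(.082,.096)):
    X=dict(rims(c))['rim'][:,:2]
    def f(p):
        cs=[p[:2]+.1*np.array([np.cos(p[2]+k*np.pi/2),np.sin(p[2]+k*np.pi/2)]) for k in range(4)]
        return np.min([abs(np.hypot(*(X-q).T)-.056) for q in cs],0)
    best=None
    for y0 in np.radians(y0s):
        s=least_squares(f,[.565,-.008,y0],loss='soft_l1',f_scale=.002)
        if best is None or s.cost<best.cost: best=s
    print('fit n',len(X),best.x[:2].round(4),np.degrees(best.x[2]).round(2),'med',np.median(f(best.x)).round(4))
E
python3 - <<'E'
from h import *
plan([0.565,-0.008,0.15],88)
for n in ['wrist','top','side']:
    c=shot(n,n+'13.png')
    fit(c,[-20,-10,0,10,20]);tt(c,n)
    P=cloud(c).reshape(-1,3)
    B=P[(P[:,2]>.15)&(P[:,2]<.172)&(np.hypot(P[:,0]-.565,P[:,1]+.009)<.05)]
    if len(B)>9: print('bar',n,len(B),B.mean(0).round(4),cv2.minAreaRect(B[:,:2].astype(np.float32)))
E
```

```text
time_s: 26.28
tool_pos: [0.564, -0.0082, 0.2107]
tool_rot: [-72.1, 90.0, 14.7]
force: [-0.1, -0.6, -0.0]
grip_width: 0.0448
t 26.28 tcp [ 0.564  -0.0082  0.2107] jaw 86.8 rel 87.6 q7 90.8 q [-37.  10.  40.  99.  -7.  73.  91.] w 0.0448 F [-0.1 -0.6 -0. ]
 jaw 88 shift mm [60.7 -0.9  0.2] rot [-0.021  0.     0.   ] rel2 88.8
 jaw 268 shift mm [60.7 -0.9  0.2] rot [ 3.121  0.    -0.   ] rel2 -91.2
fit n 7825 [ 0.5632 -0.0056] -0.22 med 0.0016
wrist turntable_foot 0.88 [ 0.5634 -0.0106]
wrist peg_bowl 0.62 [ 0.5609 -0.104 ]
wrist bead_bowl 0.73 [0.5686 0.0967]
wrist handle 0.79 [ 0.5632 -0.0043]
 yaw 87.8 0.2008 mid [ 0.56472845 -0.00366645]
bar wrist 1944 [ 0.5528 -0.0057  0.1649] ((0.554099440574646, -0.005161097273230553), (0.019476884976029396, 0.0521005317568779), 87.40928649902344)
fit n 220 [ 0.5652 -0.0088] -0.43 med 0.0011
top turntable_foot 0.24 [ 0.3812 -0.1777]
top peg_bowl 0.92 [ 0.5747 -0.1062]
top bead_bowl 0.9 [0.569  0.0894]
 yaw 91.7 0.1957 mid [ 0.57183584 -0.00840978]
fit n 854 [ 0.5641 -0.0092] -0.38 med 0.0019
side turntable_foot 0.93 [ 0.5593 -0.0159]
side peg_bowl 0.82 [ 0.576  -0.0931]
side bead_bowl 0.61 [0.5663 0.1003]
side handle 0.91 [ 0.5743 -0.0036]
 yaw 92.9 0.1937 mid [0.57113605 0.00357978]
bar side 121 [ 0.563  -0.0125  0.1598] ((0.5632757544517517, -0.011112821288406849), (0.016301382333040237, 0.06791633367538452), 86.81370544433594)
```

View pics/wrist13.png

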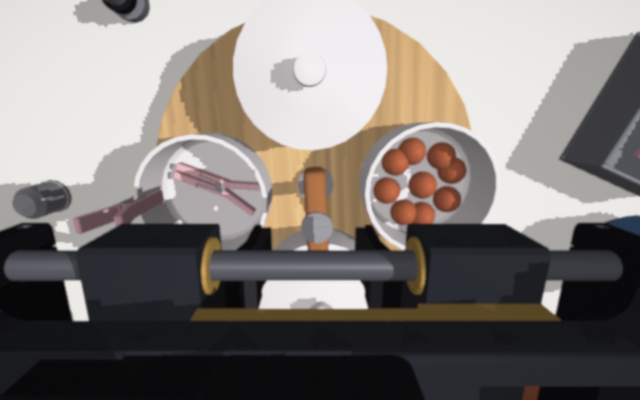

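The wrist picture shows both pegs in place: the whole peg in the bowl at (215,190) and the clipped one at its rim (115,210). The rim fits give a yaw of about 89.6 degrees. I'll regrip at that angle.

```bash
python3 -m pendant '[[45,[30,-1,0],[-0.045,0,0]],[45,[55,-1,0],[-0.045,0,0]],[45,[64,-1,0],[-0.045,0,0]],[45,[64,-1,0],[-0.045,0,0]],[20,[64,-1,0],[-0.045,0,0]],[0,[64,-1,0],[-0.045,0,0]],[0,[64,-1,0],[-0.045,0,0]],[0,[64,-1,0],[-0.045,0,0]],[0,[64,-1,0],[-0.045,0,0]],[0,[64,-1,0],[-0.045,0,0]]]' 30
python3 -m pendant '[[0,[64,-1,0],[0,0,0]]]' 30 >/dev/null & sleep 0; kill %1 2>/dev/null; python3 -c "
from h import *
plan([0.565,-0.008,0.146],0)"

```

```text
time_s: 27.87
tool_pos: [0.5655, -0.006, 0.1475]
tool_rot: [-22.2, 89.8, 67.4]
force: [-0.9, -2.2, 4.0]
grip_width: 0.0133
t 27.87 tcp [ 0.5655 -0.006   0.1475] jaw 89.6 rel 90.2 q7 95.5 q [-36.  14.  39. 103.  -9.  66.  96.] w 0.0133 F [-0.9 -2.2  4. ]
 jaw 0 shift mm [ 1.5  0.5 -2. ] rot [ 1.564e+00  3.000e-03 -1.000e-03] rel2 0.8
 jaw 180 shift mm [ 1.5  0.5 -2. ] rot [-1.578e+00  1.000e-03  3.000e-03] rel2 -179.2
```

I added a stray background command there by mistake. I killed it at once, and the time and pose show it did not run. Before turning, I'll confirm nothing is left running.

```bash
pgrep -af pendant; python3 -m pendant '[[0,[0,0,0],[0.03,0,0]],[0,[0,0,0],[0.09,0,0]],[0,[0,0,0],[0.17,0,0]],[0,[0,0,0],[0.26,0,0]],[0,[0,0,0],[0.35,0,0]],[0,[0,0,0],[0.44,0,0]],[0,[0,0,0],[0.53,0,0]],[0,[0,0,0],[0.62,0,0]],[0,[0,0,0],[0.7,0,0]],[0,[0,0,0],[0.74,0,0]]]' 30
python3 -m pendant '[[0,[0,0,0],[0.04,0,0]],[0,[0,0,0],[0.12,0,0]],[0,[0,0,0],[0.22,0,0]],[0,[0,0,0],[0.32,0,0]],[0,[0,0,0],[0.42,0,0]],[0,[0,0,0],[0.52,0,0]],[0,[0,0,0],[0.62,0,0]],[0,[0,0,0],[0.7,0,0]],[0,[0,0,0],[0.78,0,0]],[0,[0,0,0],[0.81,0,0]]]' 30
python3 -c "
from h import *
plan([0.565,-0.008,0.146],0)"

```

```text
time_s: 28.7
tool_pos: [0.5654, -0.0064, 0.1475]
tool_rot: [22.1, 89.9, 69.0]
force: [-1.0, 2.5, 3.5]
grip_width: 0.0136
time_s: 29.53
tool_pos: [0.565, -0.0066, 0.1475]
tool_rot: [94.3, 89.9, 94.9]
force: [-1.9, 2.8, 4.5]
grip_width: 0.0139
t 29.53 tcp [ 0.565  -0.0066  0.1475] jaw 0.6 rel 1.2 q7 10.7 q [-47.  16.  53. 104. -14.  67.  11.] w 0.0139 F [-1.9  2.8  4.5]
 jaw 0 shift mm [ 1.5 -1.4 -0. ] rot [ 0.01  -0.    -0.002] rel2 0.8
 jaw 180 shift mm [ 1.5 -1.4 -0. ] rot [-3.132e+00  3.000e-03 -0.000e+00] rel2 -179.2
```

```bash
python3 -m pendant '[[0,[0,0,0],[0.01,0,0]],[0,[0,0,0],[0.01,0,0]],[0,[0,0,0],[0.01,0,0]]]' 30
python3 - <<'E'
from h import *
plan([0.565,-0.008,0.146],0)
for n in ['wrist','top','side']:
    c=shot(n,n+'14.png')
    fit(c,[-20,-10,0,10,20]);tt(c,n)
a=cv2.imread('pics/top14.png');b=cv2.imread('pics/side14.png')
cv2.imwrite('pics/f.png',np.hstack([cv2.resize(a[110:270,240:420],(400,356),interpolation=3),cv2.resize(b[130:290,230:410],(400,356),interpolation=3)]))
E
```

```text
time_s: 29.78
tool_pos: [0.565, -0.0066, 0.1475]
tool_rot: [95.3, 89.9, 95.6]
force: [-2.5, 3.4, 4.9]
grip_width: 0.0139
t 29.78 tcp [ 0.565  -0.0066  0.1475] jaw 0.3 rel 0.9 q7 10.4 q [-47.  16.  53. 104. -14.  67.  10.] w 0.0139 F [-2.5  3.4  4.9]
 jaw 0 shift mm [ 1.5 -1.4 -0. ] rot [ 0.005 -0.    -0.002] rel2 0.8
 jaw 180 shift mm [ 1.5 -1.4 -0. ] rot [-3.137e+00  3.000e-03 -0.000e+00] rel2 -179.2
fit n 10949 [ 0.5634 -0.0051] 0.53 med 0.0016
wrist turntable_foot 0.85 [ 0.5616 -0.0047]
wrist peg_bowl 0.8 [ 0.4656 -0.0055]
wrist bead_bowl 0.79 [ 0.6644 -0.0077]
wrist handle 0.9 [ 0.5643 -0.0056]
 yaw -0.6 0.1988 mid [ 0.56501157 -0.00658528]
fit n 464 [ 0.5667 -0.0093] 0.04 med 0.0029
top handle 0.65 [ 0.3689 -0.1586]
fit n 798 [ 0.5641 -0.0092] 0.23 med 0.0019
side turntable_foot 0.84 [ 0.5698 -0.0175]
side peg_bowl 0.78 [ 4.769e-01 -3.000e-04]
side bead_bowl 0.7 [ 0.662  -0.0083]
side handle 0.86 [ 0.5695 -0.0077]
 yaw -2.5 0.1853 mid [ 0.56948802 -0.00432032]
```

View pics/f.png

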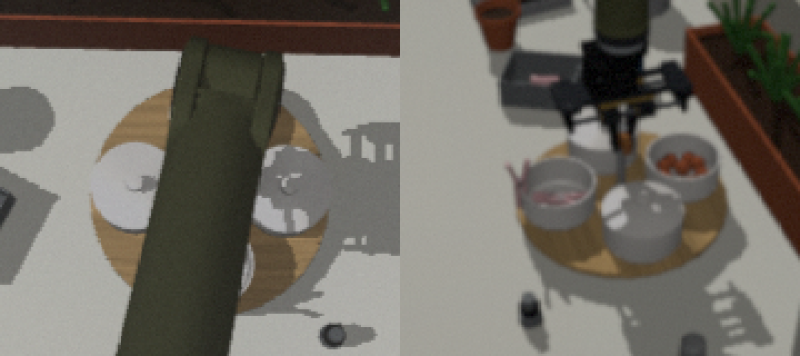

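View pics/wrist14.png

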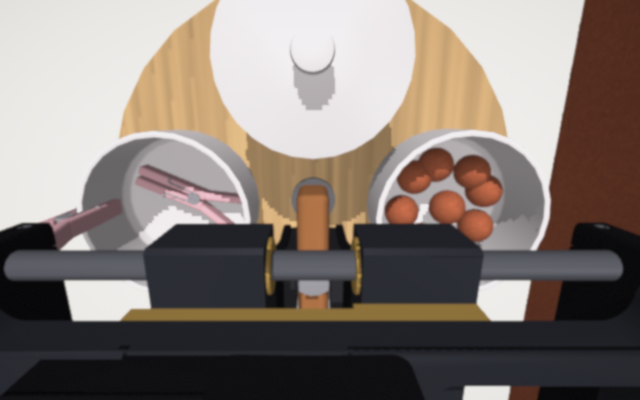

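View pics/top14.png

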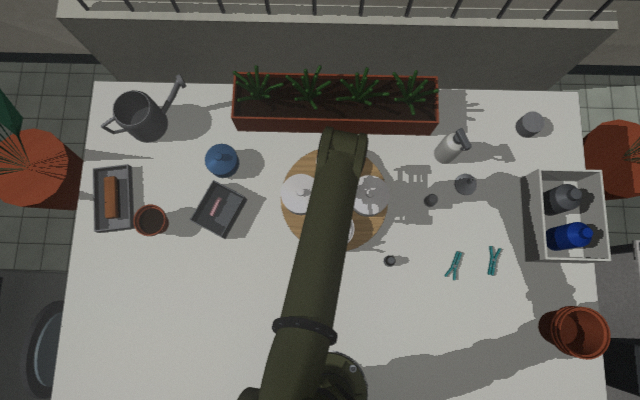

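The turntable is within about 0.5 degrees of yaw 0. Both pegs are in place, the bystanders haven't moved, and the handle is gripped at 13.9 mm with 30 N. I'm handing in.

```bash
python3 -c "
from h import *
print(env.sign_off()); o=telemetry.get_obs();print(o['time_s'],o['grip_width'],o['force'])"
```

```text
the job is handed in; nothing more can be done
None
the job is handed in; nothing more can be done
```

I sorted both pegs, then turned the turntable in two grips until the peg bowl faced the front. I handed in at about 30 s with the gripper still holding the handle.

**Last checks:**
- **Pegs:** the pictures show the snapped peg in the tub and the whole peg in the peg bowl. The clipped peg is still on its rim.
- **Turntable angle:** the bowl-rim fits from the three cameras gave a yaw of 0.0 to 0.5 degrees. The less exact landmark estimates gave -0.6 degrees (wrist) and -2.5 degrees (side). The last measured jaw angle was 0.3 degrees.
- **Grip:** I commanded 30 N; the opening on the bar was 13.9 mm. The measured force on the tool was about 6 N.
- **Bystanders:** in the last top picture they look unmoved.

**What went wrong on the way:**
- **Missed grasp:** the first grasp at the whole peg closed above it without touching it. I checked the height and the second try held.
- **Stray command:** I launched one move by mistake and killed it at once. The robot's clock and pose showed it had not run.

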